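# Set out the dosa station

## Robot

A 7-joint arm with a two-finger parallel gripper is mounted at the origin on the work surface. World frame = base frame: x ahead of the robot, y to its left, z up, the work surface at z = 0. Lengths are in m, angles in rad, forces in N, time in s.
With the tool pointing down it reaches from about 0.425 to 0.925 m from the base axis. Payload 6.8 kg.
Tool frame: the origin (TCP) lies on the centre line of the jaws, within the pads' length; the fingertips stand 14 mm ahead of it and the grasp point (between the pads) lies 5 mm behind it; z points along the fingers, y is the line along which they close (so a half turn about z gives the same grasp; the last joint's range is limited). The gripper opens to 85 mm and grips with 20 to 120 N. Pads are 22 mm wide; open, the fingers measure 114 mm over their backs; the gripper's body (76 mm by 85 mm) begins 54 mm behind the grasp point. The pads swing forward as they close: fully open they stand 13 mm farther back than shut.
Start: joints at [-0.108, 0.477, 0.022, 1.555, -0.011, 1.109, -0.083], TCP at [0.675, 0, 0.223] pointing down, gripper open.
Joint ranges: [-2.96, 2.96], [-0.34, 2.1], [-1.41, 1.46], [0.24, 2.44], [-1.37, 4.51], [0.17, 1.92], [-2.96, 2.96]. Speed limits (rad/s): [2.39, 2.39, 3.14, 3.14, 3.14, 3.14, 3.14].

## Interface

Orientations are given as [roll, pitch, yaw] about the fixed x, y, z axes, in that order (R = Rz(yaw) Ry(pitch) Rx(roll)).
In Python, from cell import telemetry, eyes, ctrl gives the robot as it stands.
- The arm moves only by the shell command python3 -m crank 'ROWS' [OPENING] [FORCE]. ROWS is JSON, a list of rows, each a list of 6 numbers: the shift along the world's x, y, z in mm, then the turn, a rotation vector about the world's x, y, z in degrees. A call has 1 to 8 rows; each row is the pose to reach, as a shift and turn from the pose commanded when the call began; what a row does not reach only later rows make up. A row lasts 1/12 s, in which the tool goes at most 41.7 mm and 7.16 degrees, less where a joint would pass 70% of its speed; a pose out of reach is approached as far as the arm can. A call with a gripper value outside its range is refused whole. OPENING is the finger opening in mm, from 0 to 85.4, set as the call begins (- or left out, the last holds). The fingers move at their own pace and stop on an object; FORCE is the grip in N (left out, the last holds). Time passes only in rows, so rows that repeat a pose let the fingers close. It gives the time, the measured TCP pose, the force, the opening and the grip force at its end, in the units of the state.
- telemetry.sense(): the state, without advancing time (a new reading comes with each control period).
- eyes.snapshot(name): name is "scene" or "side" or "wrist"; returns a dict with "pixels" (420x560x3 uint8, red, green, blue), "range_z" (420x560 float32, m along the optical axis (not along the pixel's ray), 0 where there is no reading), "mtx" (3x3 intrinsics, pixels), "camera_from_world" (4x4, takes a point from world to camera coordinates). Camera axes: x right, y down, z forward; pixel columns grow to the right and rows downward; lengths in m; the calibration is good to about 2 mm. A picture is of the moment at which its call begins.
- ctrl.job_done(): hands the job in; it is judged then, once.
The state is a dict: "t": time; "joints": joint angles; "qvel": joint speeds; "joint_efforts": joint torques, N m; "tcp_pos": TCP position; "tool_rot": TCP orientation; "force": force on the tool from outside, world axes, zero at the start; "moment": the same for the moment, N m; "finger_gap": finger opening in m; "finger_force": force on a finger pad.
Only numpy, scipy, OpenCV 4.12 (cv2) and the standard library are available. Lean on these libraries where they do the work, as an engineer would, in place of code of your own. Each camera call takes 0.05 s, during which the arm holds its last target. There are 200 camera calls.

## Task

Set out the dosa station: lay the wooden spatula and the steel ladle on the silhouettes of their own rests, blade and cup at the matching ends, stand the green bowl in the middle of the green pad and the ghee pot in the middle of the steel pad. Set each thing down rather than dropping it, keep the bowl and pot upright, and leave the tawa and the copper tumbler where they are.

Things in the scene. Friction and masses are not known exactly. Their poses are not given: they have to be found in the camera images.
- spatula: Wooden dosa spatula, loose, lying flat, 250 long, about 90 g. Origin on its underside at the grip point on the handle near its balance point. Its x axis points to the blade: handle 18 wide and 14 thick from x = -145 to +20 mm, then a neck 40 wide, and a flat blade 64 wide and 7 thick from x = 36 to 105. z up.
- ladle: Round steel ladle, loose, cup upright, 250 long, about 150 g. Origin level with the cup's underside, below the grip point on the handle near the balance point. x axis points to the cup: 76 across, 30 high, centred at x = +67 mm. Handle: bar 14 wide, 7 thick, its middle 25 mm up at x = +30, sloping evenly to the counter at x = -145, 21.5 mm up at the origin. z up.
- bowl: Small green ceramic bowl, loose, open, upright, empty, about 160 g. Origin at the centre of its underside; 42 high, foot 44 across, 64 across at 16 mm height, 68 across at the rim, wall 4.
- ghee_pot: Closed round steel ghee pot with fixed lid, loose, upright, about 280 g. Origin at the centre of its underside; body 62 across and 49 high, lid edge 65 across at 49 to 53 mm height, small black knob 18 across on top, from 61 to 71 mm height.
- spatula_rest: Rest for the spatula, fixed: flat cork slab 270 x 84, 8 thick, with a dark brown silhouette of the spatula on it. Origin at the centre of its underside, x along its length towards the silhouette's blade end. Spatula in place: its origin at x = +20 mm, y = 0 of this frame, 8 mm up, x axes the same way.
- ladle_rest: Rest for the ladle, fixed: flat dark slate slab 270 x 90, 6 thick, with a pale silhouette of the ladle on it. Origin at the centre of its underside, x along its length towards the silhouette's cup end (disc at x = +87 mm). Ladle in place: its origin at x = +20 mm, y = 0 of this frame, 6 mm up, x axes the same way.
- bowl_pad: Round green pad for the green bowl, fixed, 90 across, 6 thick, with a darker 50 mm circle at its centre. Origin at the centre of its underside.
- pot_pad: Round steel pad for the steel ghee pot, fixed, 90 across, 6 thick, with a dark grey 66 mm circle at its centre. Origin at the centre of its underside.
- tawa: Bystander: round aluminium tawa, loose, 260 across, 18 high, at the back of the counter with a black handle sticking out to 285 from its centre along its +y. Origin under the edge nearest the robot, level with the underside; the centre is at x = +130 mm.
- tumbler: Bystander: copper tumbler, loose, empty, 66 across the rim, 50 across the foot, 85 high, at the back right. Origin at the centre of its underside.
Not all that is in view belongs to the job. There is more than one size of the ghee_pot; the job needs the smaller.

How it is judged:
By the outcome, as a careful person would: the job done as asked, in the order asked, and still so for the second after the job is handed in, with the robot touching nothing.
It also fails if it takes over 109 s, if anything falls off the work surface, if the arm or the gripper's body presses on something with over 40 N, if the wrist force passes 120 N, or if a joint passes its speed limit or range.

## Working session

There is one attempt and no reset: what is moved stays moved. The work goes in short steps, Python scripts to look and compute and a shell command to move; the robot and the scene stay as the last step left them, time stands still between calls to the robot, and variables do not carry over. Pictures are saved under pics/ and viewed, at most 14 in all, crops included, and the job is handed in when it is done.

```bash
mkdir -p pics; ls
python3 - <<'E'
from cell import telemetry, eyes
import cv2,numpy as np
for n in ("scene","side"):
    s=eyes.snapshot(n); cv2.imwrite(f"pics/{n}0.png",s["pixels"][:,:,::-1]); np.savez(f"{n}0.npz",**s)
    print(s["mtx"].round(1).tolist(), np.linalg.inv(s["camera_from_world"]).round(3).tolist())
print(telemetry.sense())
E
```

```text
pics
[[392.5, 0.0, 275.1], [0.0, 392.5, 212.2], [0.0, 0.0, 1.0]] [[0.273, 0.828, -0.489, 1.107], [0.962, -0.238, 0.134, -0.11], [-0.006, -0.507, -0.862, 0.87], [0.0, 0.0, 0.0, 1.0]]
[[432.8, 0.0, 279.8], [0.0, 432.8, 202.6], [0.0, 0.0, 1.0]] [[0.896, -0.335, 0.293, 0.262], [-0.444, -0.648, 0.619, -0.746], [-0.018, -0.685, -0.729, 0.911], [0.0, 0.0, 0.0, 1.0]]
{'t': 0.1, 'joints': array([-0.10812153,  0.47773585,  0.02236294,  1.55635093, -0.0114938 ,
        1.10932555, -0.08308256]), 'qvel': array([ 3.40028580e-04, -3.12372396e-03,  1.31039219e-03, -3.37240201e-03,
       -2.09993598e-03, -1.21777504e-05, -3.48555728e-04]), 'joint_efforts': array([ 5.69385389e-03, -5.97765398e+01,  1.61440808e+00, -2.81952703e+01,
        1.29656185e-02,  5.02699884e-03, -1.13572563e-05]), 'tcp_pos': array([ 6.74443219e-01, -1.29730314e-05,  2.22211707e-01]), 'tool_rot': array([-3.13990715e+00,  1.38660599e-04,  1.57084020e+00]), 'force': array([-0.0618063,  0.0071364,  0.4039857]), 'moment': array([ 0.03969124, -0.022912  , -0.0015127 ]), 'finger_force': 0.0, 'finger_gap': 0.0850873372935878}
```

View pics/scene0.png

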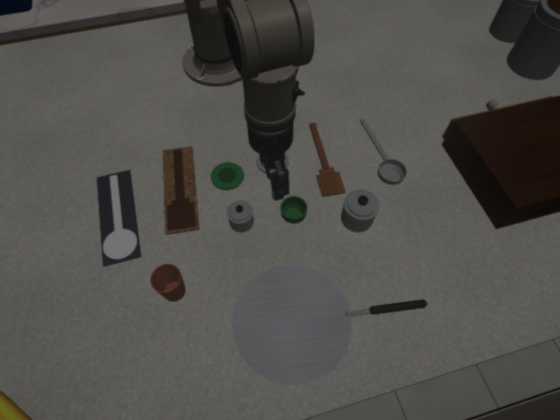

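View pics/side0.png

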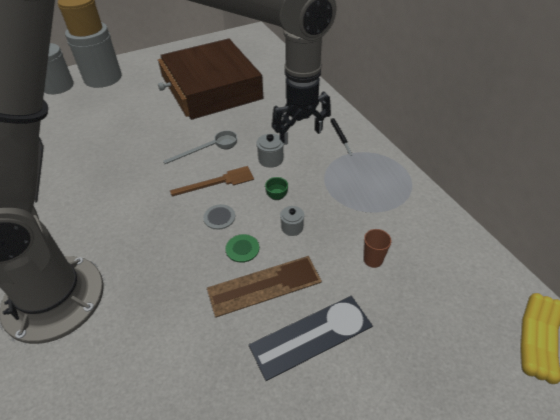

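Candidates: 
- **Ghee pot:** small one at scene (240,215) or side (292,220), big one at scene (360,210) or side (270,150). I choose the small one.
- **Green bowl:** scene (293,209). The green disc at (227,176) is its pad.
- **Spatula:** loose at (325,160). The silhouette at (180,190) is its rest.
- **Ladle:** loose at (385,155). The silhouette at (118,215) is its rest.
- **Tumbler (166,280) and tawa:** leave both alone.

The steel pad is hidden under the gripper in the scene view and shows at side (219,216).

```bash
cat > h.py <<'E'
import numpy as np,cv2
def ray(s,uv,z):
    "pixels (N,2) -> world xy (mm) on plane z (m)"
    T=np.linalg.inv(s["camera_from_world"]); uv=np.atleast_2d(np.asarray(uv,float))
    d=(np.linalg.inv(s["mtx"])@np.c_[uv,np.ones(len(uv))].T).T@T[:3,:3].T; c=T[:3,3]
    return ((c+d*((z-c[2])/d[:,2])[:,None])[:,:2])*1000
def mask(s,box,f):
    x0,y0,x1,y1=box; p=s["pixels"]; hsv=cv2.cvtColor(p,cv2.COLOR_RGB2HSV).astype(int)
    m=np.zeros(p.shape[:2],np.uint8); m[y0:y1,x0:x1]=f(*np.moveaxis(hsv,2,0))[y0:y1,x0:x1]
    n,l,st,_=cv2.connectedComponentsWithStats(m)
    return (l==1+np.argmax(st[1:,4])).astype(np.uint8)
def pts(m):
    v,u=np.nonzero(m); return np.c_[u,v]
def rect(s,m,z):
    c=max(cv2.findContours(m,cv2.RETR_EXTERNAL,cv2.CHAIN_APPROX_NONE)[0],key=len)[:,0]
    (x,y),(w,h),a=cv2.minAreaRect(ray(s,c,z).astype(np.float32))
    if w<h: w,h,a=h,w,a+90
    return np.round([x,y,w,h,a],1)
def circ(s,m,z):
    c=max(cv2.findContours(m,cv2.RETR_EXTERNAL,cv2.CHAIN_APPROX_NONE)[0],key=len)[:,0]
    e=cv2.fitEllipse(ray(s,c,z).astype(np.float32)); return np.round([*e[0],*e[1]],1)
E
python3 - <<'E'
from h import *
S={n:dict(np.load(n+"0.npz")) for n in("scene","side")}
big=[]
for n,boxes in (("scene",[(225,195,260,232),(340,185,385,230),(275,192,312,225),(300,118,350,200),(355,115,412,188)]),("side",[(278,203,308,238),(252,130,288,170),(262,175,292,203),(165,162,258,198),(160,128,242,166)])):
    r=[cv2.resize(S[n]["pixels"][b[1]:b[3],b[0]:b[2],::-1],(260,260)) for b in boxes[:3]+boxes[3:]]
    big.append(np.hstack([cv2.resize(i,(160,260)) for i in r]))
cv2.imwrite("pics/crops.png",np.clip(np.vstack(big)*1.0,0,255))
brown=lambda h,s,v:((h<16)&(s>110)&(v>60))
green=lambda h,s,v:((h>45)&(h<85)&(s>80))
for n,sb,cork,bw,pad in(("scene",(300,118,350,200),(155,140,205,240),(275,192,312,225),(205,158,250,195)),("side",(165,162,262,200),(200,252,330,318),(262,175,292,203),(222,230,264,265))):
    s=S[n]; print(n)
    print("spat",rect(s,mask(s,sb,brown),.010))
    print("cork",rect(s,mask(s,cork,lambda h,s,v:(s>70)),.008))
    print("bowl",circ(s,mask(s,bw,green),.042)); print("gpad",circ(s,mask(s,pad,green),.006))
s=S["scene"];print("slate",rect(s,mask(s,(90,160,148,270),lambda h,s,v:(v<75)),.006),"disc",circ(s,mask(s,(95,222,142,262),lambda h,s,v:v>140),.006))
s=S["side"];print("slate",rect(s,mask(s,(245,290,380,380),lambda h,s,v:(v<75)),.006),"disc",circ(s,mask(s,(322,300,370,340),lambda h,s,v:v>160),.006))
# depth clouds: height segments
for n in S:
    s=S[n];v,u=np.nonzero(s["range_z"]>0);z=s["range_z"][v,u].astype(float)
    P=(np.linalg.inv(s["mtx"])@np.c_[u,v,np.ones(len(u))].T)*z
    T=np.linalg.inv(s["camera_from_world"]);W=(T[:3,:3]@P).T+T[:3,3]
    for nm,a in(("smallpot",[(225,195,260,232),(278,203,308,238)]),("bigpot",[(340,185,385,230),(252,130,288,170)]),("tumb",[(148,260,190,302),(360,228,392,270)])):
        b=a[n=="side"];k=(u>=b[0])&(u<b[2])&(v>=b[1])&(v<b[3])&(W[:,2]>.02);q=W[k]*1000
        print(n,nm,q.min(0).round(),q.max(0).round())
E
```

```text
scene
spat [565.3 188.8  83.   58.4 174.9]
cork [ 472.9 -199.3  268.9   82.6  173.9]
bowl [637.6  64.7  60.1  63. ]
gpad [468.9 -70.1  84.3  84.7]
side
spat [477.7 186.6 241.8  59.5 175.2]
cork [ 468.4 -205.9  266.2   83.7  173.8]
bowl [628.5  50.8  60.6  83.9]
gpad [465.7 -76.   84.3  86. ][ WARN:0@0.028] global loadsave.cpp:1063 imwrite_ Unsupported depth image for selected encoder is fallbacked to CV_8U.
Traceback (most recent call last):
  File "h.py", line 11, in mask
    return (l==1+np.argmax(st[1:,4])).astype(np.uint8)
                 ~~~~~~~~~^^^^^^^^^^
ValueError: attempt to get argmax of an empty sequence
```

View pics/crops.png

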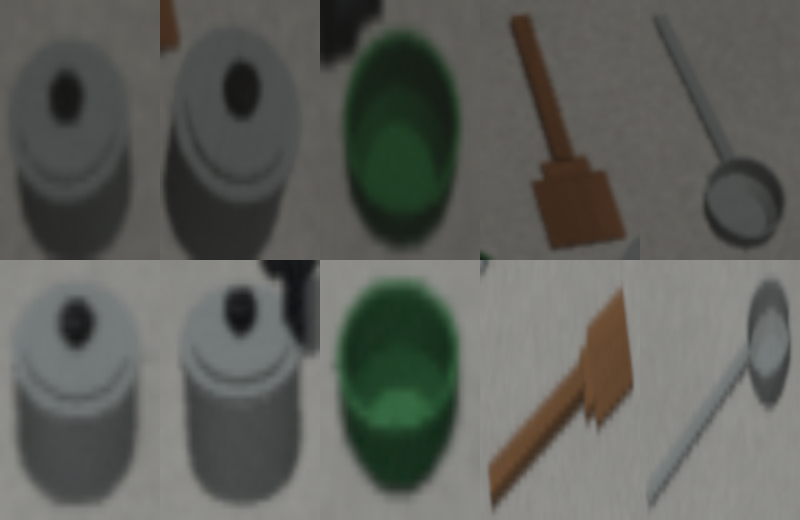

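The crops show the small pot on the left of the pair, with the larger one at scene (360,210). The bowl is upright, the spatula's blade points towards +x, and the ladle's cup does too. I'll move over the spatula and measure from near with the wrist camera.

```bash
python3 -m crank '[[-25,25,10,0,0,7],[-50,50,20,0,0,14],[-75,75,30,0,0,21],[-100,100,40,0,0,28],[-125,125,50,0,0,35],[-150,150,60,0,0,42],[-178,185,70,0,0,49],[-178,185,77,0,0,56]]'
python3 -m crank '[[0,0,0,0,0,7],[0,0,0,0,0,14],[0,0,0,0,0,21],[0,0,0,0,0,28.5],[0,0,0,0,0,28.5],[0,0,0,0,0,28.5]]'
python3 - <<'E'
from cell import eyes
import cv2,numpy as np
for n in ("wrist","side","scene"):
    s=eyes.snapshot(n); cv2.imwrite(f"pics/{n}1.png",s["pixels"][:,:,::-1]); np.savez(n+"1.npz",**s)
    if n=="wrist":print(s["mtx"].round(1).tolist(), np.linalg.inv(s["camera_from_world"]).round(3).tolist())
E
```

```text
t: 0.77
tcp_pos: [0.4919, 0.1918, 0.3009]
tool_rot: [3.14, -0.003, 2.564]
force: [0.4, 1.0, -0.5]
finger_gap: 0.0856
finger_force: 0.0
t: 1.27
tcp_pos: [0.4968, 0.1848, 0.2998]
tool_rot: [-3.141, -0.001, 3.042]
force: [0.1, -0.7, 0.2]
finger_gap: 0.0852
finger_force: 0.0
[[368.4, 0.0, 275.3], [0.0, 368.4, 209.7], [0.0, 0.0, 1.0]] [[0.098, 0.961, 0.257, 0.432], [0.995, -0.095, -0.026, 0.191], [-0.001, 0.258, -0.966, 0.451], [0.0, 0.0, 0.0, 1.0]]
```

View pics/wrist1.png

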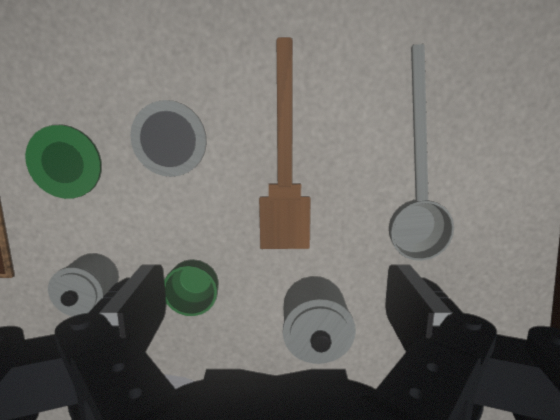

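The wrist view shows the spatula at (285,145), the ladle at (420,150), the green pad at (63,161), the steel pad at (168,138), the small pot at (75,292), the bowl at (190,288) and the big pot at (318,328). I'll measure from this.

Run:
```python
from h import *
s=dict(np.load("wrist1.npz"))
hsv=cv2.cvtColor(s["pixels"],cv2.COLOR_RGB2HSV)
for u,v in((285,145),(285,225),(420,150),(420,225),(440,100),(138,138),(168,138),(63,161),(35,161),(60,292),(75,270)):print((u,v),hsv[v,u],end=" ")
brown=lambda h,s,v:((h<18)&(s>90)); green=lambda h,s,v:((h>45)&(h<85)&(s>80))
m=mask(s,(245,25,330,260),brown); print("\nspat",rect(s,m,.010))
def line(m,z):
    p=ray(s,pts(m),z); c=p.mean(0); d=np.linalg.svd(p-c,full_matrices=False)[2][0]; d*=np.sign(d[0]); return c.round(1),np.degrees(np.arctan2(d[1],d[0])).round(1)
h=m.copy();h[178:]=0;h[:42]=0;print("handle",line(h,.014));
b=m.copy();b[:200]=0;print("blade",rect(s,b,.007))
bowlm=mask(s,(155,250,225,325),green);print("bowl",circ(s,bowlm,.042))
g=mask(s,(10,110,115,210),green);print("gpad",circ(s,g,.006))
bg=np.median(hsv[100:250,330:380].reshape(-1,3),0);print("bg",bg)
lm=mask(s,(125,95,212,182),lambda h,sa,v:(v<bg[2]-30)|(h>90)&(sa>12));print("steelpad",circ(s,lm,.006),lm.sum())
i=mask(s,(125,95,212,182),lambda h,sa,v:v<95);print("inner",circ(s,i,.006))
L=mask(s,(385,30,460,262),lambda h,sa,v:(h>70)&(h<125)&(sa>10)|(v<80))
cv2.imwrite("pics/m.png",np.hstack([cv2.resize(s["pixels"][25:265,100:470,::-1],None,fx=1,fy=1),cv2.cvtColor((L|lm|m)[25:265,100:470]*255,cv2.COLOR_GRAY2BGR)]))
l=L.copy();l[195:]=0;l[:48]=0;print("lhandle z15",line(l,.016)); print("ltop",ray(s,[[418,44]],.003))
c=L.copy();c[:206]=0;print("cup",circ(s,c,.030))
```

```text
(285, 145) [ 13 105 114] (285, 225) [ 13 115 111] (420, 150) [ 80   6 127] (420, 225) [ 90   4 129] (440, 100) [ 19  14 146] (138, 138) [ 75   8 127] (168, 138) [120   9  82] (63, 161) [ 66 121  76] (35, 161) [ 66 129 101] (60, 292) [ 80   6 121] (75, 270) [ 83   8 126] 
spat [477.6 198.1 245.1  60.9 174.3]
handle (array([430.5, 201.4]), np.float64(-5.2))
blade [569.8 189.   62.   61.3 174.4]
bowl [631.7  67.1  57.2  64.7]
gpad [466.1 -70.5  87.   88.2]
bg [ 19.  14. 150.]
steelpad [451.5  60.1  66.   66.7] 2555
inner [451.5  60.2  63.8  64.1]<stdin>:8: RuntimeWarning: Mean of empty slice.
  ret = um.true_divide(
Traceback (most recent call last):
IndexError: index 0 is out of bounds for axis 0 with size 0
```

View pics/m.png

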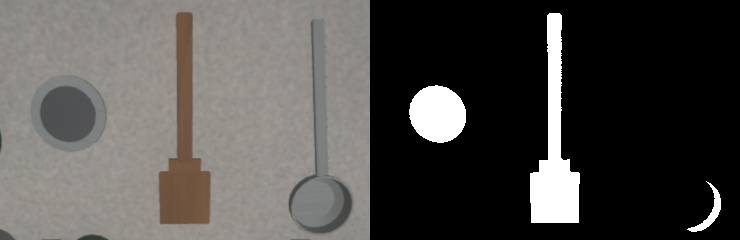

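```bash
python3 -m crank '[[0,5,-35,0,0,0],[0.5,10.7,-75,0,0,0],[0.5,10.7,-115,0,0,0],[0.5,10.7,-155,0,0,0],[0.5,10.7,-190,0,0,0],[0.5,10.7,-220,0,0,0],[0.5,10.7,-240,0,0,0],[0.5,10.7,-240,0,0,0]]' 45 40
python3 - <<'E'
from cell import eyes
import cv2,numpy as np
s=eyes.snapshot("wrist"); cv2.imwrite("pics/w2.png",s["pixels"][:,:,::-1]); np.savez("w2.npz",**s)
from h import *
m=mask(s,(200,0,380,420),lambda h,s,v:((h<18)&(s>90)));v,u=np.nonzero(m)
for r in(50,150,250):
    k=u[v==r]
    if len(k):print(r,k.min(),k.max(),ray(s,[[k.mean(),r]],.014))
E
```

```text
t: 2.08
tcp_pos: [0.4945, 0.1943, 0.056]
tool_rot: [-3.138, -0.007, 3.044]
force: [0.2, -0.4, 0.2]
finger_gap: 0.045
finger_force: 0.0
50 261 294 [[400.86714242 204.42768266]]
150 263 293 [[449.10071805 200.11040282]]
250 264 293 [[504.36247395 195.16404623]]
```

View pics/w2.png

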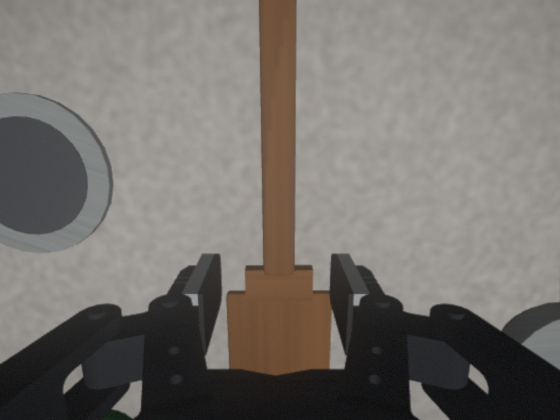

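The handle is centred between the fingers (col 278, fingers at 220 and 332). Descending to grip.

```bash
python3 -m crank '[[0,0,-15,0,0,0],[0,0,-30,0,0,0],[0,0,-39,0,0,0],[0,0,-41,0,0,0],[0,0,-41,0,0,0]]'; python3 -m crank '[[0,0,0,0,0,0],[0,0,0,0,0,0],[0,0,0,0,0,0],[0,0,0,0,0,0],[0,0,0,0,0,0],[0,0,0,0,0,0]]' 0 45
```

```text
t: 2.55
tcp_pos: [0.4979, 0.1959, 0.0197]
tool_rot: [3.141, 0.0, 3.045]
force: [0.0, 0.5, -0.0]
finger_gap: 0.045
finger_force: 0.0
t: 3.05
tcp_pos: [0.4976, 0.1957, 0.0193]
tool_rot: [3.141, 0.0, 3.045]
force: [-0.1, -0.7, -0.5]
finger_gap: -0.0002
finger_force: 0.0
```

```bash
python3 - <<'E'
from cell import eyes
import cv2,numpy as np
s=eyes.snapshot("wrist"); t=eyes.snapshot("side")
cv2.imwrite("pics/w3.png",np.vstack([s["pixels"][200:,:,::-1],cv2.resize(t["pixels"][110:215,120:330,::-1],(560,280))]))
E
python3 -m crank '[[0,0,0,0,0,0]]' 45
```

```text
t: 3.23
tcp_pos: [0.4975, 0.1957, 0.0191]
tool_rot: [-3.142, -0.0, 3.046]
force: [-0.2, 1.0, 0.5]
finger_gap: 0.0108
finger_force: 0.0
```

View pics/w3.png

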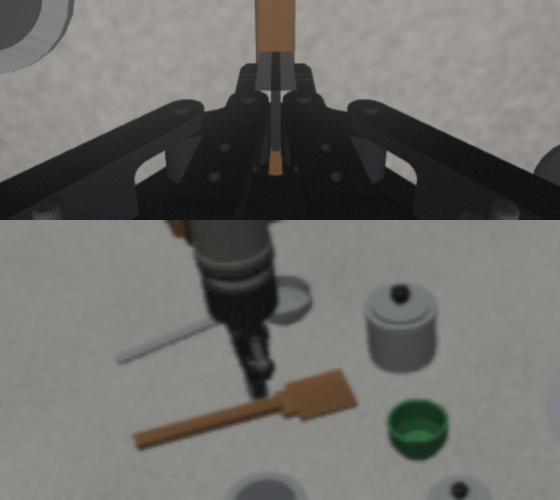

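The jaws shut just above the handle, so the tips sit higher than I reckoned. I'll open to 26, go lower in steps and watch the force.

```bash
python3 -m crank '[[0,0,0,0,0,0],[0,0,0,0,0,0],[0,0,-4,0,0,0],[0,0,-7,0,0,0],[0,0,-9,0,0,0],[0,0,-9,0,0,0]]' 32
python3 - <<'E'
from cell import eyes
import cv2,numpy as np
s=eyes.snapshot("wrist")
t=eyes.snapshot("side")
v,u=np.nonzero(t["range_z"]>0);z=t["range_z"][v,u].astype(float)
P=(np.linalg.inv(t["mtx"])@np.c_[u,v,np.ones(len(u))].T)*z
T=np.linalg.inv(t["camera_from_world"]);W=((T[:3,:3]@P).T+T[:3,3])*1000
dark=t["pixels"][v,u].max(1)<60
k=dark&(abs(W[:,0]-498)<60)&(abs(W[:,1]-196)<60)&(W[:,2]<60)
print(np.percentile(W[k,2],[0,1,3,10]).round(1),k.sum())
E
```

```text
t: 3.73
tcp_pos: [0.4971, 0.1955, 0.0094]
tool_rot: [-3.141, -0.001, 3.046]
force: [-1.3, -0.4, 0.9]
finger_gap: 0.0319
finger_force: 0.0
[ 3.4  4.4  8.4 22.3] 41
```

```bash
python3 -m crank '[[0,0,0,0,0,0],[0,0,0,0,0,0],[0,0,0,0,0,0],[0,0,0,0,0,0],[0,0,0,0,0,0]]' 10 45
```

```text
t: 4.25
tcp_pos: [0.4976, 0.1957, 0.0102]
tool_rot: [3.142, 0.0, 3.046]
force: [-0.6, 0.7, -0.6]
finger_gap: 0.0103
finger_force: 0.0
```

Run:
```python
from cell import eyes
import cv2,numpy as np
s=eyes.snapshot("wrist"); t=eyes.snapshot("side")
cv2.imwrite("pics/w4.png",np.vstack([s["pixels"][200:,:,::-1],cv2.resize(t["pixels"][130:200,160:280,::-1],(560,327),interpolation=cv2.INTER_CUBIC)]))
```

```text
(no output)
```

View pics/w4.png

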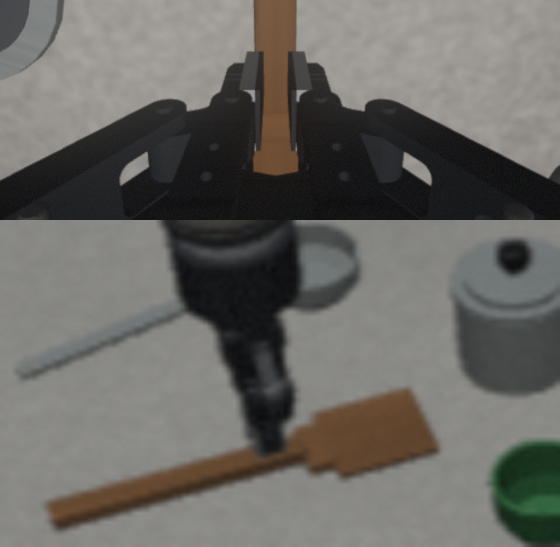

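```bash
python3 -m crank '[[0,0,0,0,0,0],[0,0,0,0,0,0],[0,0,-2,0,0,0],[0,0,-2,0,0,0]]' 30
python3 -m crank '[[0,0,-2,0,0,0],[0,0,-2,0,0,0]]'
python3 -m crank '[[0,0,0,0,0,0],[0,0,0,0,0,0],[0,0,0,0,0,0],[0,0,0,0,0,0]]' 8 45
```

```text
t: 4.68
tcp_pos: [0.4973, 0.1956, 0.0078]
tool_rot: [-3.141, -0.0, 3.046]
force: [0.6, -0.7, 0.1]
finger_gap: 0.0303
finger_force: 0.0
t: 4.85
tcp_pos: [0.4973, 0.1956, 0.0058]
tool_rot: [-3.141, -0.0, 3.046]
force: [0.2, 0.1, 0.6]
finger_gap: 0.03
finger_force: 0.0
t: 5.18
tcp_pos: [0.4977, 0.1958, 0.0062]
tool_rot: [3.141, 0.0, 3.046]
force: [-0.9, 0.2, 1.0]
finger_gap: 0.0081
finger_force: 0.5
```

Run:
```python
from cell import eyes
import cv2,numpy as np
for n in("wrist","side"):
    t=eyes.snapshot(n); np.savez(n+"5.npz",**t)
    v,u=np.nonzero(t["range_z"]>0);z=t["range_z"][v,u].astype(float)
    P=(np.linalg.inv(t["mtx"])@np.c_[u,v,np.ones(len(u))].T)*z
    T=np.linalg.inv(t["camera_from_world"]);W=((T[:3,:3]@P).T+T[:3,3])*1000
    hsv=cv2.cvtColor(t["pixels"],cv2.COLOR_RGB2HSV)[v,u].astype(int)
    near=(abs(W[:,0]-470)<90)&(abs(W[:,1]-196)<60)&(W[:,2]<80)
    br=near&(hsv[:,0]<18)&(hsv[:,1]>90); tab=near&(hsv[:,1]<25)&(hsv[:,0]<40)&(hsv[:,2]>90); dk=near&(hsv[:,2]<60)
    for nm,k in(("brown",br),("table",tab),("dark",dk)):
        if k.sum():print(n,nm,k.sum(),np.percentile(W[k,2],[1,10,50,90]).round(1))
    k=dk&(W[:,2]<np.percentile(W[dk,2],10)); print(W[k].mean(0).round(1),u[k].mean(),v[k].mean())
t=dict(np.load("side5.npz"));w=dict(np.load("wrist5.npz"))
cv2.imwrite("pics/w5.png",np.vstack([w["pixels"][200:,:,::-1],cv2.resize(t["pixels"][140:200,180:270,::-1],(560,373),interpolation=cv2.INTER_CUBIC)]))
```

```text
wrist brown 14157 [ 6.9  8.9 14.3 15.2]
wrist table 69835 [-1.  -0.3  0.5  1.3]
wrist dark 16639 [27.  52.2 70.4 77.4]
[491.9 196.6  38.9] 275.4639423076923 286.14302884615387
side brown 387 [ 2.   4.3  8.5 14. ]
side table 1016 [-4.9 -3.1 -0.8  1.4]
side dark 61 [12.8 23.2 42.6 75.6]
[498.  182.7  17.6] 218.0 179.66666666666666
```

View pics/w5.png

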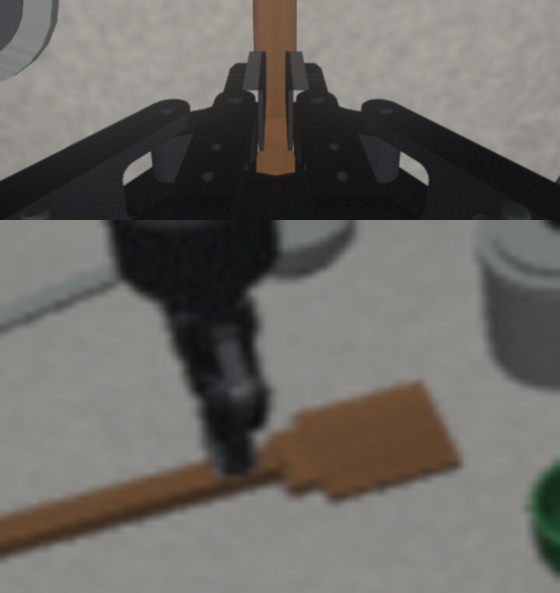

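Run:
```python
import numpy as np
t=dict(np.load("wrist5.npz"));T=np.linalg.inv(t["camera_from_world"]);K=np.linalg.inv(t["mtx"])
print("cam",T[:3,3].round(3))
for u,v in((254,257),(254,275),(300,257),(300,275),(262,290),(291,290),(262,340),(275,250),(275,300),(275,350)):
    z=float(t["range_z"][v,u]);print((u,v),t["pixels"][v,u],((T[:3,:3]@(K@[u,v,1])*z+T[:3,3])*1000).round(1))
```

```text
cam [0.433 0.202 0.158]
(254, 257) [73 73 71] [486.6 188.7  24. ]
(254, 275) [70 71 69] [485.9 189.8  41.9]
(300, 257) [75 73 72] [487.2 206.4  26.5]
(300, 275) [70 68 68] [487.4 205.4  42. ]
(262, 290) [47 45 42] [486.5 192.8  52.2]
(291, 290) [53 50 49] [487.4 201.9  52.2]
(262, 340) [51 47 47] [504.8 190.9  51.5]
(275, 250) [113  83  59] [488.5 196.7  13.5]
(275, 300) [109  77  53] [511.2 194.6  14.2]
(275, 350) [110  78  51] [541.1 191.7   6.9]
```

The depth image puts the fingertips at about z=20 while the TCP reads 6. The tips really stand about 14 mm behind the reported TCP, not ahead of it, so I'll go lower with the force watched.

```bash
python3 -m crank '[[0,0,0,0,0,0],[0,0,0,0,0,0],[0,0,-4,0,0,0],[0,0,-4,0,0,0]]' 32
python3 -m crank '[[0,0,-4,0,0,0],[0,0,-4,0,0,0]]'
python3 - <<'E'
from cell import eyes
import numpy as np
t=eyes.snapshot("wrist");T=np.linalg.inv(t["camera_from_world"]);K=np.linalg.inv(t["mtx"])
v,u=np.nonzero(t["range_z"]>0);z=t["range_z"][v,u].astype(float)
W=((T[:3,:3]@((K@np.c_[u,v,np.ones(len(u))].T)*z)).T+T[:3,3])*1000
p=t["pixels"][v,u].astype(int)
k=(p.max(1)<90)&(p.max(1)-p.min(1)<12)&(abs(W[:,0]-498)<22)&(abs(W[:,1]-196)<40)
print(np.percentile(W[k,2],[0,1,2,5,10]).round(1),k.sum())
E
```

```text
t: 5.62
tcp_pos: [0.4971, 0.1955, 0.0014]
tool_rot: [-3.141, -0.001, 3.046]
force: [0.2, -0.2, 0.7]
finger_gap: 0.0319
finger_force: 0.0
t: 5.78
tcp_pos: [0.497, 0.1955, -0.0026]
tool_rot: [-3.141, -0.001, 3.046]
force: [-0.1, 0.4, 0.1]
finger_gap: 0.0319
finger_force: 0.0
[-1.4 15.1 18.6 27.7 40.9] 31368
```

```bash
python3 -m crank '[[0,0,-3,0,0,0],[0,0,-3,0,0,0]]'
python3 -m crank '[[0,0,-3,0,0,0],[0,0,-3,0,0,0]]'
python3 -m crank '[[0,0,0,0,0,0],[0,0,0,0,0,0],[0,0,0,0,0,0],[0,0,0,0,0,0]]' 8 45
```

```text
t: 6.0
tcp_pos: [0.4973, 0.1956, -0.0053]
tool_rot: [-3.141, -0.0, 3.046]
force: [-0.1, -0.1, -0.1]
finger_gap: 0.0317
finger_force: 0.0
t: 6.17
tcp_pos: [0.4973, 0.1956, -0.0083]
tool_rot: [-3.141, -0.0, 3.046]
force: [-0.4, -0.1, -0.1]
finger_gap: 0.032
finger_force: 0.0
t: 6.5
tcp_pos: [0.4977, 0.1959, -0.0077]
tool_rot: [3.141, 0.0, 3.046]
force: [0.6, 0.9, 1.7]
finger_gap: 0.0165
finger_force: 45.0
```

Gripped at TCP z −7.7. Tip height is about TCP z + 14. Lifting and carrying to the cork rest.

```bash
python3 -m crank '[[0,0,15,0,0,0],[0,0,45,0,0,0],[0,0,80,0,0,0],[0,0,110,0,0,0],[0,-25,120,0,0,0],[0,-60,120,0,0,0],[0,-98,120,0,0,0],[0,-136,120,0,0,0]]'
python3 -m crank '[[0,-38,0,0,0,0],[0,-76,0,0,0,0],[0,-114,0,0,0,0],[0,-152,0,0,0,0],[0,-190,0,0,0,0],[-2,-225,0,0,0,0],[-4,-250,0,0,0,0],[-5,-261,0,0,0,0]]'
python3 -m crank '[[0,0,0,0,0,0],[0,0,0,0,0,0]]'
cat >> h.py <<'E'
def line(s,m,z):
    p=ray(s,pts(m),z); c=p.mean(0); d=np.linalg.svd(p-c,full_matrices=False)[2][0]; d*=np.sign(d[0]); return c.round(1),np.degrees(np.arctan2(d[1],d[0])).round(1)
E
python3 - <<'E'
from cell import eyes
import cv2,numpy as np
for n in ("wrist","scene"):
    s=eyes.snapshot(n); cv2.imwrite(f"pics/{n}6.png",s["pixels"][:,:,::-1]); np.savez(n+"6.npz",**s)
E
```

```text
t: 7.17
tcp_pos: [0.4972, 0.0585, 0.1124]
tool_rot: [3.142, 0.001, 3.047]
force: [0.9, -1.0, -0.8]
finger_gap: 0.0168
finger_force: 44.5
t: 7.83
tcp_pos: [0.4911, -0.206, 0.1119]
tool_rot: [-3.14, -0.001, 3.04]
force: [0.3, 0.5, -0.4]
finger_gap: 0.0169
finger_force: 44.5
t: 8.0
tcp_pos: [0.4924, -0.2005, 0.1119]
tool_rot: [3.141, -0.001, 3.045]
force: [1.5, 1.1, -1.9]
finger_gap: 0.0167
finger_force: 44.5
```

View pics/wrist6.png

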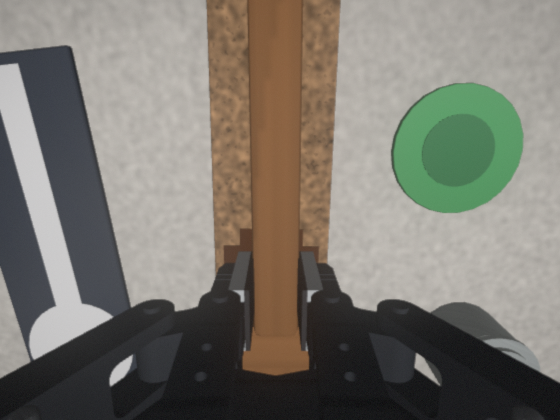

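The wrist view shows the spatula over the cork, silhouette visible, neck and blade shoulders at rows 230/247. The slate is at left and the green pad at (458,148).

Run:
```python
from h import *
s=dict(np.load("wrist6.npz"));c=dict(np.load("scene6.npz"))
hsv=cv2.cvtColor(s["pixels"],cv2.COLOR_RGB2HSV).astype(int); 
E=[]
for r in range(10,221,30):
    k=np.nonzero((hsv[r,190:360,1]>60)&(hsv[r,190:360,0]<25))[0]+190
    E.append((k.min(),k.max(),r))
E=np.array(E); L=ray(s,E[:,[0,2]],.008);R=ray(s,E[:,[1,2]],.008)
mid=(L+R)/2; d=np.polyfit(mid[:,0],mid[:,1],1);print("cork width",(R-L)[:,1].round(1),"y at x=493:",np.polyval(d,493).round(1),"yaw",np.degrees(np.arctan(d[0])).round(1))
# shoulders of silhouette
print("col 238 / 310 profile",[(r,int(hsv[r,232,2]),int(hsv[r,313,2])) for r in range(222,266,3)])
print("shoulder pts",ray(s,[[232,246],[313,246],[245,230],[305,230]],.008).round(1))
# held spatula
E=[]
for r in range(10,221,30):
    k=np.nonzero((hsv[r,235:315,2]>88)&(hsv[r,235:315,1]>95)&(hsv[r,235:315,0]<18))[0]+235
    E.append((np.percentile(k,3),np.percentile(k,97),r))
E=np.array(E);L=ray(s,E[:,[0,2]],.134);R=ray(s,E[:,[1,2]],.134);mid=(L+R)/2;d=np.polyfit(mid[:,0],mid[:,1],1)
print("spat width",(L-R)[:,1].round(1),"y at 493",np.polyval(d,493).round(1),"yaw",np.degrees(np.arctan(d[0])).round(1)); print(ray(s,[[277,333]],.134),"handle end")
g=mask(s,(385,75,530,220),lambda h,s,v:((h>45)&(h<85)&(s>80)));print("gpad",circ(s,g,.006))
print("scene cork",rect(c,mask(c,(155,140,205,240),lambda h,s,v:(s>70)),.008),"slate",rect(c,mask(c,(90,160,148,270),lambda h,s,v:v<62),.006))
sl=mask(s,(0,40,140,400),lambda h,s,v:v>150);sl[300:]=0;print("slate handle line",line(s,sl,.006))
```

```text
cork width [82.3 82.  82.3 82.  82.3 82.  81.6 82. ] y at x=493: -203.4 yaw -6.2
col 238 / 310 profile [(222, 142, 141), (225, 147, 150), (228, 157, 155), (231, 158, 149), (234, 152, 143), (237, 145, 136), (240, 134, 145), (243, 159, 135), (246, 93, 106), (249, 88, 91), (252, 87, 89), (255, 88, 85), (258, 89, 84), (261, 87, 84), (264, 56, 84)]
shoulder pts [[ 520.  -235. ]
 [ 525.7 -175.6]
 [ 508.6 -224. ]
 [ 512.8 -180.5]]
spat width [-23.4 -23.9 -24.4 -24.9 -25.4 -25.9 -26.5 -27. ] y at 493 -200.7 yaw -5.5
[[ 512.68070005 -201.6048129 ]] handle end
gpad [465.6 -71.2  87.8  88.2]
scene cork [ 472.6 -206.6  267.6   97.3  173.8] slate [ 5.116e+02 -3.652e+02  2.709e+02  8.980e+01  3.000e-01]
slate handle line (array([ 432.9, -307.1]), np.float64(-1.0))
```

```bash
python3 -m crank '[[-1,-1,-30,0,0,-0.7],[-2.7,-2.5,-60,0,0,-0.7],[-2.7,-2.5,-85,0,0,-0.7],[-2.7,-2.5,-98,0,0,-0.7],[-2.7,-2.5,-104,0,0,-0.7],[-2.7,-2.5,-107,0,0,-0.7],[-2.7,-2.5,-109,0,0,-0.7],[-2.7,-2.5,-109,0,0,-0.7]]'
python3 -m crank '[[0,0,-1.5,0,0,0],[0,0,-1.5,0,0,0],[0,0,-1.5,0,0,0]]'
```

```text
t: 8.77
tcp_pos: [0.4906, -0.2033, 0.0037]
tool_rot: [3.142, 0.001, 3.034]
force: [0.9, 0.1, -0.6]
finger_gap: 0.0164
finger_force: 44.4
t: 9.02
tcp_pos: [0.4902, -0.204, 0.0022]
tool_rot: [-3.141, 0.001, 3.033]
force: [-0.7, -0.6, 0.3]
finger_gap: 0.017
finger_force: 44.4
```

```bash
python3 -m crank '[[0,0,-1,0,0,0],[0,0,-1.7,0,0,0],[0,0,-1.7,0,0,0]]'
python3 -m crank '[[0,0,0,0,0,0],[0,0,0,0,0,0],[0,0,0,0,0,0],[0,0,0,0,0,0]]' 34
python3 -m crank '[[0,0,20,0,0,0],[0,0,60,0,0,0],[0,0,100,0,0,0],[0,0,140,0,0,0],[0,0,180,0,0,0],[0,-30,200,0,0,0],[-5,-60,200,0,0,0],[-5,-60,200,0,0,0]]'
python3 - <<'E'
from cell import eyes
import cv2,numpy as np
for n in ("wrist","scene"):
    s=eyes.snapshot(n); cv2.imwrite(f"pics/{n}7.png",s["pixels"][:,:,::-1]); np.savez(n+"7.npz",**s)
E
```

```text
t: 9.27
tcp_pos: [0.49, -0.2039, 0.0003]
tool_rot: [-3.141, 0.0, 3.033]
force: [-0.9, 1.0, 5.0]
finger_gap: 0.0171
finger_force: 45.2
t: 9.6
tcp_pos: [0.4898, -0.2038, -0.0001]
tool_rot: [3.142, -0.0, 3.033]
force: [0.6, 0.2, 0.1]
finger_gap: 0.0341
finger_force: 0.0
t: 10.27
tcp_pos: [0.484, -0.2709, 0.202]
tool_rot: [-3.137, 0.004, 3.026]
force: [-1.4, -1.0, -0.3]
finger_gap: 0.034
finger_force: 0.0
```

View pics/wrist7.png

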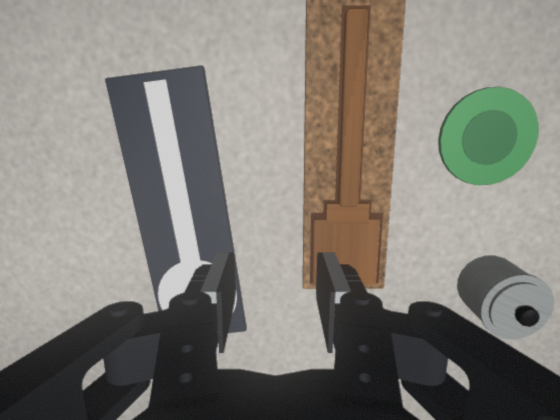

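The spatula lies on the silhouette and looks nearly aligned: blade at (346,250), cork end at row 289. Now numbers for the fit, the slate and the small pot.

Run:
```python
from h import *
s=dict(np.load("wrist7.npz"))
hsv=cv2.cvtColor(s["pixels"],cv2.COLOR_RGB2HSV).astype(int)
m=(mask(s,(320,2,395,270),lambda h,sa,v:(h<18)&(sa>95)&(v>88)))
v,u=np.nonzero(m)
cv2.imwrite("pics/m7.png",np.hstack([s["pixels"][0:300,290:420,::-1],cv2.cvtColor(m[0:300,290:420]*255,cv2.COLOR_GRAY2BGR)]).repeat(2,0).repeat(2,1))
ck=(hsv[:,:,1]>60)&(hsv[:,:,0]<25)
for r in(60,120,180):
    k=np.nonzero(ck[r,295:415])[0]+295; q=u[v==r]
    a=ray(s,[[k.min(),r],[k.max(),r]],.008).mean(0);b=ray(s,[[q.min(),r],[q.max(),r]],.022).mean(0)
    b2=[b[0],b[1]]; print(r,"cork mid",a.round(1),"handle mid",b.round(1),"off y",(b[1]-(a[1]-np.tan(np.radians(6.2))*(b[0]-a[0]))).round(1))
print("handle end top row",v.min(),ray(s,[[355,v.min()]],.022))
col=hsv[:,345]; print("col345",[(r,*col[r]) for r in range(262,296,3)])
print("cork end",ray(s,[[345,289]],.008),"row 200-222 col 345",ray(s,[[345,205],[345,219]],.022).round(1)[0],ray(s,[[318,213],[375,213],[318,219],[375,219]],.008).round(1))
sl=mask(s,(100,60,250,335),lambda h,s,v:v<72);w=mask(s,(130,75,240,320),lambda h,s,v:v>150);
l=w.copy();l[240:]=0;print("sil line",line(s,l,.006)); 
c=ray(s,[[107,80],[204,66],[245,330]],.006);print("slate corners",c.round(1),np.linalg.norm(np.diff(c,axis=0),axis=1))
```

```text
60 cork mid [ 384.8 -192. ] handle mid [ 386.6 -191.5] off y 0.7
120 cork mid [ 435.4 -197.7] handle mid [ 435.1 -196.9] off y 0.8
180 cork mid [ 490.5 -203.5] handle mid [ 488.3 -199.1] off y 4.2
handle end top row 2 [[ 342.7171695  -190.63394423]]
col345 [(262, np.int64(13), np.int64(128), np.int64(134)), (265, np.int64(12), np.int64(59), np.int64(56)), (268, np.int64(13), np.int64(43), np.int64(53)), (271, np.int64(10), np.int64(45), np.int64(51)), (274, np.int64(13), np.int64(33), np.int64(54)), (277, np.int64(0), np.int64(12), np.int64(62)), (280, np.int64(15), np.int64(6), np.int64(81)), (283, np.int64(0), np.int64(3), np.int64(81)), (286, np.int64(0), np.int64(6), np.int64(82)), (289, np.int64(0), np.int64(3), np.int64(81)), (292, np.int64(110), np.int64(5), np.int64(147)), (295, np.int64(18), np.int64(26), np.int64(49))]
cork end [[ 603.92761862 -213.1717007 ]] row 200-222 col 345 [ 510.8 -209.6] [[ 519.7 -234. ]
 [ 526.  -179. ]
 [ 525.8 -234.5]
 [ 532.1 -179.2]]
sil line (array([ 452.8, -368. ]), np.float64(0.5))
slate corners [[ 376.1 -410.6]
 [ 374.5 -322.5]
 [ 641.4 -322.4]] [ 88.08118872 266.9205954 ]
```

View pics/m7.png

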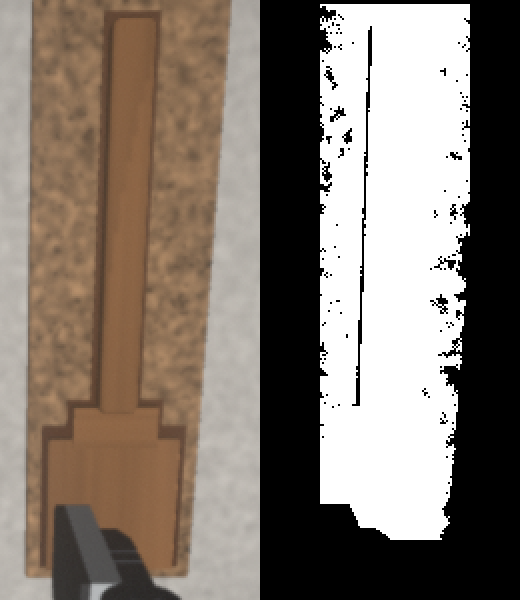

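The spatula sits inside its silhouette with an even margin of about 3 mm. Cork origin works out at x≈469.9, so the target origin was 489.8, and it was placed at 489.8. Slate is at about (508.5,−367), yaw about 0.4. Next, the ladle.

```bash
python3 - <<'E'
from h import *
s=dict(np.load("wrist1.npz"))
print(ray(s,[[418,44]],.004),ray(s,[[422,195]],.027),ray(s,[[421,229]],.030))
im=cv2.GaussianBlur(s["pixels"],(3,3),0); s["pixels"]=im
m=mask(s,(385,30,460,262),lambda h,sa,v:(sa<11)&(v<142)|(v<90)); 
l=m.copy();l[190:]=0;l[:50]=0;print(l.sum(),line(s,l,.016)); c=m.copy();c[:205]=0; print(circ(s,c,.028),c.sum())
E
python3 -m crank '[[5,35,0,0,0,0],[5,75,0,0,0,0],[5,115,0,0,0,0],[5,155,0,0,0,0],[5,195,0,0,0,0],[5,235,0,0,0,0],[5,275,0,0,0,0],[5,315,0,0,0,0]]'
python3 -m crank '[[0,40,0,0,0,0],[0,80,0,0,0,0],[0,120,0,0,0,0],[0,160,0,0,0,0],[0,200,0,0,0,0],[0,235,0,0,0,0],[0,240,0,0,0,0],[0,240,0,0,0,0]]'
python3 - <<'E'
from cell import eyes
import cv2,numpy as np
s=eyes.snapshot("wrist"); cv2.imwrite("pics/w8.png",s["pixels"][:,:,::-1]); np.savez("w8.npz",**s)
E
```

```text
[[375.30348216 357.59807517]] [[544.0081092  353.99604629]] [[585.10404392 351.83304532]]
1918 (array([457.7, 355.1]), np.float64(1.8))
[589.  352.6  72.6  80.4] 3054
t: 11.03
tcp_pos: [0.4884, 0.0543, 0.1993]
tool_rot: [3.142, -0.001, 3.035]
force: [0.2, -0.0, -0.0]
finger_gap: 0.034
finger_force: 0.0
t: 11.7
tcp_pos: [0.4873, 0.2954, 0.1991]
tool_rot: [3.14, -0.002, 3.041]
force: [1.1, -0.0, 0.6]
finger_gap: 0.0343
finger_force: 0.0
```

View pics/w8.png

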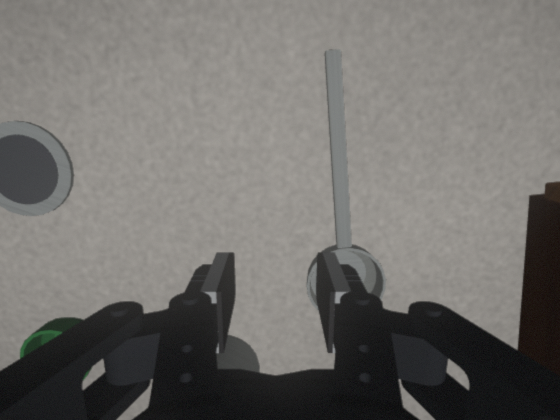

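The ladle handle runs from (334,50) to (343,246), with the cup at (345,280).

Run:
```python
from h import *
s=dict(np.load("w8.npz"))
g=cv2.GaussianBlur(cv2.cvtColor(s["pixels"],cv2.COLOR_RGB2GRAY),(1,5),0).astype(float)
P=[]
for r in range(60,236,15):
    row=g[r,300:380]; k=np.nonzero(np.r_[False,np.abs(np.diff(row))>4])[0]; a=g[r,310:360]
    d=np.diff(row); i=np.argmin(d[10:50])+10; 
    lo=np.argsort(-np.abs(d))[:4]; L=[int(x) for x in sorted(lo)]
    P.append((r,300+min(L),300+max(L)+1))
print(P)
# height along handle: z = 25 at x=30 ... 3.5 at x=-145 (middle), +3.5 top
for end in ((520,353),):
    Q=[]
    for r,a,b in P:
        z=.015
        for _ in range(4):
            p=ray(s,[[(a+b)/2,r]],z)[0]; xl=p[0]-520; z=(21.5+3.5+xl*(21.5/175))/1000
        Q.append(p)
Q=np.array(Q);d=np.polyfit(Q[:,0],Q[:,1],1);print(Q[[0,-1]].round(1),"y at 520",np.polyval(d,520).round(1),"yaw",np.degrees(np.arctan(d[0])).round(1),"res",(Q[:,1]-np.polyval(d,Q[:,0])).round(1))
print("tail",ray(s,[[334,50]],.007),"cup top rim",ray(s,[[345,246]],.030))
```

```text
[(60, 323, 342), (75, 324, 328), (90, 325, 344), (105, 326, 345), (120, 327, 331), (135, 328, 346), (150, 329, 347), (165, 329, 348), (180, 330, 349), (195, 331, 350), (210, 332, 349), (225, 333, 351)]
[[384.5 356. ]
 [529.2 353.4]] y at 520 353.8 yaw 0.0 res [ 2.3 -4.3  2.1  2.  -4.8  1.3  1.2  0.6  0.5  0.3 -0.7 -0.4]
tail [[376.40620432 357.97105506]] cup top rim [[548.55769927 354.43701587]]
```

```bash
python3 -m crank '[[10,20,-20,0,0,2.5],[20,40,-50,0,0,5.2],[31,59,-80,0,0,5.2],[31,59,-110,0,0,5.2],[31,59,-135,0,0,5.2],[31,59,-140,0,0,5.2],[31,59,-140,0,0,5.2],[31,59,-140,0,0,5.2]]'
python3 - <<'E'
from cell import eyes
from h import *
s=eyes.snapshot("wrist"); cv2.imwrite("pics/w9.png",s["pixels"][:,:,::-1]); np.savez("w9.npz",**s)
g=s["pixels"].mean(2)
for r in(60,120,180): print(r,g[r,225:330:3].round().astype(int).tolist())
E
```

```text
t: 12.42
tcp_pos: [0.5214, 0.3493, 0.0608]
tool_rot: [-3.141, 0.001, 3.123]
force: [0.4, 0.0, -0.3]
finger_gap: 0.0338
finger_force: 0.0
60 [145, 146, 144, 145, 146, 144, 143, 146, 147, 150, 148, 146, 143, 143, 143, 136, 117, 125, 126, 127, 126, 127, 123, 126, 127, 148, 147, 144, 143, 143, 141, 139, 136, 133, 135]
120 [150, 150, 149, 145, 144, 143, 142, 143, 147, 149, 150, 147, 145, 141, 143, 138, 117, 128, 128, 128, 128, 129, 126, 126, 127, 148, 145, 143, 141, 143, 145, 145, 147, 146, 143]
180 [150, 151, 151, 153, 153, 149, 147, 150, 152, 156, 153, 152, 149, 146, 142, 143, 117, 127, 129, 128, 127, 130, 128, 127, 128, 148, 147, 145, 148, 149, 146, 145, 148, 151, 150]
```

View pics/w9.png

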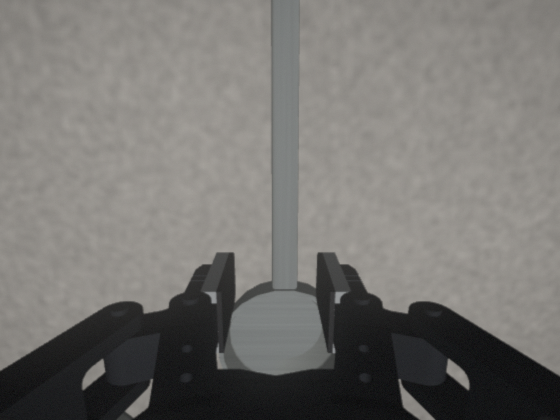

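Handle at col 286 and jaw centre at col 276, so shift +y 4.5 mm and descend.

```bash
python3 -m crank '[[0,2,-15,0,0,0],[-0.5,4.6,-35,0,0,0],[-0.5,4.6,-50,0,0,0],[-0.5,4.6,-58,0,0,0],[-0.5,4.6,-63,0,0,0],[-0.5,4.6,-67,0,0,0],[-0.5,4.6,-67,0,0,0]]'
python3 -m crank '[[0,0,0,0,0,0],[0,0,0,0,0,0],[0,0,0,0,0,0],[0,0,0,0,0,0],[0,0,0,0,0,0]]' 5 60
python3 -m crank '[[0,0,4,0,0,0],[0,0,15,0,0,0],[0,0,40,0,0,0],[0,0,75,0,0,0],[0,0,100,0,0,0],[0,0,120,0,0,0],[0,0,120,0,0,0]]'
```

```text
t: 13.05
tcp_pos: [0.5202, 0.3546, -0.0075]
tool_rot: [-3.141, -0.0, 3.124]
force: [0.1, 0.4, -0.7]
finger_gap: 0.0342
finger_force: 0.0
t: 13.47
tcp_pos: [0.5208, 0.3552, -0.0063]
tool_rot: [3.141, 0.001, 3.124]
force: [-0.5, -0.9, 4.7]
finger_gap: 0.0129
finger_force: 58.9
t: 14.05
tcp_pos: [0.5225, 0.3568, 0.1184]
tool_rot: [3.137, 0.006, 3.124]
force: [1.0, 1.2, -0.6]
finger_gap: 0.0126
finger_force: 58.6
```

Held. Carrying to above the slate, with the tool set back by the scatter to re-measure there.

```bash
python3 -m crank '[[0,-30,0,0,0,0],[0,-65,0,0,0,0],[0,-105,0,0,0,0],[0,-145,0,0,0,0],[0,-185,0,0,0,0],[0,-225,0,0,0,0],[0,-265,0,0,0,0],[0,-305,0,0,0,0]]'
python3 -m crank '[[0,-40,0,0,0,0],[0,-80,0,0,0,0],[0,-120,0,0,0,0],[0,-160,0,0,0,0],[0,-200,0,0,0,0],[2,-240,0,0,0,0.5],[4,-280,0,0,0,1],[6,-320,0,0,0,1.4]]'
python3 -m crank '[[1,-40,0,0,0,0],[2,-75,0,0,0,0],[2,-95,0,0,0,0],[2,-97,0,0,0,0],[2,-97,0,0,0,0],[2,-97,0,0,0,0]]'
python3 - <<'E'
from cell import eyes
from h import *
s=eyes.snapshot("wrist"); cv2.imwrite("pics/w10.png",s["pixels"][:,:,::-1]); np.savez("w10.npz",**s); np.savez("scene10.npz",**eyes.snapshot("scene"))
E
```

```text
t: 14.72
tcp_pos: [0.5194, 0.0478, 0.1127]
tool_rot: [-3.141, -0.001, 3.124]
force: [0.4, -0.4, -0.9]
finger_gap: 0.0131
finger_force: 58.7
t: 15.38
tcp_pos: [0.5254, -0.272, 0.1127]
tool_rot: [3.141, -0.001, -3.134]
force: [0.1, -0.5, -0.9]
finger_gap: 0.0126
finger_force: 58.7
t: 15.88
tcp_pos: [0.5281, -0.3658, 0.1124]
tool_rot: [3.14, -0.001, -3.134]
force: [-0.3, 0.4, -1.6]
finger_gap: 0.0125
finger_force: 58.7
```

View pics/w10.png

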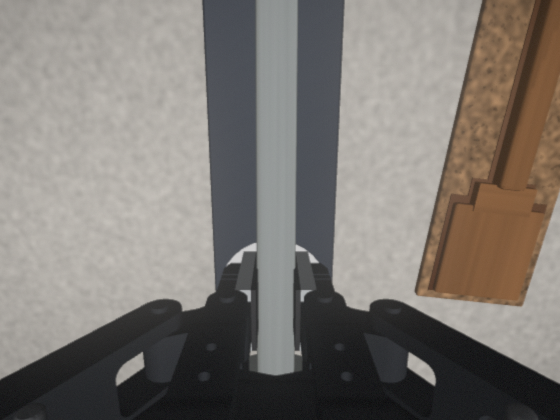

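That is one viewing over my picture allowance of 14, so from here I rely on numbers only. The view shows the ladle over the slate, with slate edges at cols ~210/338 and the disc's edge at row ~243.

Run:
```python
from h import *
s=dict(np.load("w10.npz"));c=dict(np.load("scene10.npz"))
g=s["pixels"].astype(int).mean(2);E=[];H=[]
for r in range(10,231,20):
    k=np.nonzero(g[r,180:370]<75)[0]+180; E.append((k.min(),k.max()+1,r))
    k=np.nonzero(g[r,245:310]>85)[0]+245; H.append((k.min(),k.max()+1,r))
E=np.array(E);H=np.array(H)
L=ray(s,E[:,[0,2]],.006);R=ray(s,E[:,[1,2]],.006);m=(L+R)/2;d=np.polyfit(m[:,0],m[:,1],1)
print("slate w",(R-L)[[0,-1],1].round(1),"y@528",np.polyval(d,528).round(1),"yaw",np.degrees(np.arctan(d[0])).round(2))
Q=[]
for a,b,r in H:
    z=.14
    for _ in range(5):
        p=ray(s,[[(a+b)/2,r]],z)[0]; z=(118.7+25+(p[0]-528)*21.5/175)/1000
    Q.append(p)
Q=np.array(Q);d=np.polyfit(Q[:,0],Q[:,1],1);print("ladle y@528",np.polyval(d,528).round(1),"yaw",np.degrees(np.arctan(d[0])).round(2),H[[0,-1]].tolist())
# disc upper-edge points left/right of handle, white
P=[]
for u in list(range(238,252,2))+list(range(300,320,2)):
    k=np.nonzero(g[235:285,u]>120)[0]
    if len(k):P.append((u,235+k.min()))
p=ray(s,P,.006);print(P)
A=np.c_[2*p,np.ones(len(p))];x=np.linalg.lstsq(A,(p**2).sum(1),rcond=None)[0];print("disc fit",x[:2].round(1),np.sqrt(x[2]+x[0]**2+x[1]**2).round(1))
from scipy.optimize import least_squares
f=least_squares(lambda q:np.hypot(p[:,0]-q[0],p[:,1]-q[1])-q[2],[595,-367,40]);print(f.x)
for r0 in(38,40,41):
    f=least_squares(lambda q:np.hypot(p[:,0]-q[0],p[:,1]-q[1])-r0,[595,-367]);print(r0,f.x.round(1))
dm=mask(c,(95,222,142,268),lambda h,s,v:v>125);print("scene disc",circ(c,dm,.006))
sc0=dict(np.load("scene0.npz"));dm=mask(sc0,(95,222,142,268),lambda h,s,v:v>125);print("scene0 disc",circ(sc0,dm,.006),rect(sc0,mask(sc0,(90,160,148,270),lambda h,s,v:v<62),.006))
```

```text
Traceback (most recent call last):
ValueError: zero-size array to reduction operation minimum which has no identity
```

Run:
```python
from h import *
s=dict(np.load("w10.npz"));g=s["pixels"].astype(int).mean(2)
for r in(10,120,230):print(g[r,195:355:4].astype(int).tolist())
print(g[236:290:3,244].astype(int).tolist(),g[236:290:3,308].astype(int).tolist())
```

```text
[165, 166, 73, 79, 78, 79, 77, 79, 78, 78, 78, 78, 78, 77, 79, 89, 140, 143, 145, 145, 147, 145, 144, 142, 144, 146, 80, 80, 80, 80, 81, 80, 80, 83, 83, 83, 82, 100, 165, 169]
[176, 176, 180, 158, 87, 86, 85, 84, 84, 84, 83, 83, 81, 83, 82, 87, 143, 150, 150, 150, 151, 150, 152, 148, 149, 146, 83, 81, 83, 82, 83, 83, 84, 86, 84, 85, 135, 177, 172, 171]
[173, 176, 177, 176, 178, 85, 84, 84, 84, 82, 82, 82, 83, 83, 82, 82, 140, 150, 152, 151, 151, 151, 152, 150, 148, 115, 81, 81, 82, 82, 80, 83, 82, 84, 84, 166, 179, 182, 177, 175]
[79, 80, 81, 81, 188, 144, 83, 82, 82, 81, 81, 83, 80, 80, 80, 80, 80, 80] [82, 81, 81, 80, 80, 105, 142, 108, 87, 82, 83, 82, 81, 80, 81, 81, 81, 81]
```

Run:
```python
from h import *
from scipy.optimize import least_squares
s=dict(np.load("w10.npz"));c=dict(np.load("scene0.npz"))
g=s["pixels"].astype(int).mean(2);E=[];H=[]
for r in range(10,231,20):
    k=np.nonzero(g[r,180:370]<115)[0]+180; E.append((k.min(),k.max()+1,r))
    k=np.nonzero(g[r,245:310]>112)[0]+245; H.append((k.min(),k.max()+1,r))
E=np.array(E);H=np.array(H)
L=ray(s,E[:,[0,2]],.006);R=ray(s,E[:,[1,2]],.006);m=(L+R)/2;d=np.polyfit(m[:,0],m[:,1],1)
print("slate w",(R-L)[[0,-1],1].round(1),"y@528",np.polyval(d,528).round(1),"yaw",np.degrees(np.arctan(d[0])).round(2))
Q=[]
for a,b,r in H:
    z=.14
    for _ in range(5):
        p=ray(s,[[(a+b)/2,r]],z)[0]; z=(118.7+25+(p[0]-528)*21.5/175)/1000
    Q.append(p)
Q=np.array(Q);d=np.polyfit(Q[:,0],Q[:,1],1);print("ladle y@528",np.polyval(d,528).round(1),"yaw",np.degrees(np.arctan(d[0])).round(2),H[[0,-1]].tolist())
P=[]
for u in list(range(226,252,2))+list(range(300,322,2)):
    k=np.nonzero(g[236:275,u]>135)[0]
    if len(k):P.append((u,236+k.min()))
p=ray(s,P,.006);print(P)
for r0 in(38,40,41):
    f=least_squares(lambda q:np.hypot(p[:,0]-q[0],p[:,1]-q[1])-r0,[595,-367],loss="soft_l1");print(r0,f.x.round(1),f.fun.round(1))
dm=mask(c,(95,222,142,268),lambda h,s,v:v>125);print("scene0 disc",circ(c,dm,.006),rect(c,mask(c,(90,160,148,270),lambda h,s,v:v<62),.006))
```

```text
slate w [89.2 88.9] y@528 -366.8 yaw 0.49
ladle y@528 -365.3 yaw 0.39 [[256, 298, 10], [257, 296, 230]]
[(228, np.int64(262)), (230, np.int64(260)), (232, np.int64(257)), (234, np.int64(255)), (236, np.int64(253)), (238, np.int64(252)), (240, np.int64(250)), (242, np.int64(249)), (244, np.int64(247)), (246, np.int64(246)), (248, np.int64(245)), (250, np.int64(244)), (300, np.int64(247)), (302, np.int64(247)), (304, np.int64(249)), (306, np.int64(250)), (308, np.int64(253)), (310, np.int64(253)), (312, np.int64(255)), (314, np.int64(257)), (316, np.int64(260))]
38 [ 591.9 -366.7] [ 0.9  0.4  0.5  0.3  0.2 -0.3 -0.1 -0.4 -0.1 -0.2 -0.3 -0.3 -0.7  0.1
 -0.3  0.1 -0.7  0.4  0.5  0.7  0.6]
40 [ 594.6 -366.7] [ 0.3 -0.1  0.2  0.1  0.1 -0.3 -0.1 -0.3  0.2  0.1  0.   0.1 -0.5  0.3
 -0.2  0.1 -0.7  0.3  0.2  0.3  0.1]
41 [ 595.9 -366.7] [-0.  -0.3  0.  -0.   0.1 -0.3 -0.  -0.2  0.3  0.2  0.2  0.3 -0.4  0.4
 -0.1  0.1 -0.8  0.2  0.1  0.2 -0.2]Traceback (most recent call last):
  File "<stdin>", line 25, in <module>
  File "h.py", line 11, in mask
    return (l==1+np.argmax(st[1:,4])).astype(np.uint8)
                 ~~~~~~~~~^^^^^^^^^^
    return _wrapfunc(a, 'argmax', axis=axis, out=out, **kwds)
    return bound(*args, **kwds)
ValueError: attempt to get argmax of an empty sequence
```

```bash
python3 -m crank '[[0.3,-1,-30,0,0,0],[0.5,-1.5,-60,0,0,0],[0.5,-1.5,-85,0,0,0],[0.5,-1.5,-98,0,0,0],[0.5,-1.5,-105,0,0,0],[0.5,-1.5,-108,0,0,0],[0.5,-1.5,-110,0,0,0],[0.5,-1.5,-110,0,0,0]]'
python3 -m crank '[[0,0,-1,0,0,0],[0,0,-1.5,0,0,0],[0,0,-1.5,0,0,0]]'
```

```text
t: 16.65
tcp_pos: [0.5297, -0.3689, 0.0039]
tool_rot: [-3.141, 0.002, -3.134]
force: [0.9, 0.3, -1.1]
finger_gap: 0.0125
finger_force: 58.7
t: 16.9
tcp_pos: [0.5292, -0.369, 0.0021]
tool_rot: [-3.141, 0.001, -3.135]
force: [0.0, -0.3, -1.7]
finger_gap: 0.0127
finger_force: 58.7
```

```bash
python3 -m crank '[[-0.7,1.7,0,0,0,0],[-0.7,1.7,-1,0,0,0],[-0.7,1.7,-2,0,0,0],[-0.7,1.7,-2.3,0,0,0],[-0.7,1.7,-2.3,0,0,0]]'
```

```text
t: 17.32
tcp_pos: [0.5282, -0.3669, -0.0003]
tool_rot: [-3.142, -0.0, -3.135]
force: [-1.5, 0.9, 4.9]
finger_gap: 0.0126
finger_force: 59.4
```

```bash
python3 -m crank '[[0,0,0,0,0,0],[0,0,0,0,0,0],[0,0,0,0,0,0],[0,0,0,0,0,0]]' 36
python3 -m crank '[[0,0,20,0,0,0],[0,0,50,0,0,0],[0,0,85,0,0,0],[20,0,120,0,0,0],[40,0,155,0,0,0],[60,0,190,0,0,0],[70,0,200,0,0,0],[70,0,200,0,0,0]]'
python3 -m crank '[[0,0,0,0,0,0],[0,0,0,0,0,0]]'
python3 - <<'E'
from cell import eyes
from h import *
s=eyes.snapshot("wrist"); np.savez("w11.npz",**s); cv2.imwrite("pics/w11.png",s["pixels"][:,:,::-1])
g=s["pixels"].astype(int).mean(2); T=np.linalg.inv(s["camera_from_world"]);K=np.linalg.inv(s["mtx"])
v,u=np.nonzero(s["range_z"]>0);z=s["range_z"][v,u].astype(float)
W=((T[:3,:3]@((K@np.c_[u,v,np.ones(len(u))].T)*z)).T+T[:3,3])*1000
k=(W[:,2]>30)&(W[:,2]<42)&(abs(W[:,0]-595)<60)&(abs(W[:,1]+367)<60)
im=np.zeros(g.shape,np.uint8);im[v[k],u[k]]=1
print("cup rim pts",k.sum(),W[k].min(0).round(1),W[k].max(0).round(1))
p=W[k][:,:2];x=np.linalg.lstsq(np.c_[2*p,np.ones(len(p))],(p**2).sum(1),rcond=None)[0];print("fit",x[:2].round(1),np.sqrt(x[2]+x[0]**2+x[1]**2).round(1))
h=(W[:,2]>11)&(W[:,2]<40)&(W[:,0]>395)&(W[:,0]<545)&(abs(W[:,1]+367)<40)
d=np.polyfit(W[h,0],W[h,1],1);print("handle y@528",np.polyval(d,528).round(1),np.degrees(np.arctan(d[0])).round(2),h.sum(),"tail x",W[h,0].min())
k=(W[:,2]>25)&(W[:,2]<45)&(W[:,0]<575)&(abs(W[:,1]+367)<12);
E
```

```text
t: 17.65
tcp_pos: [0.5282, -0.3671, -0.001]
tool_rot: [-3.142, 0.0, -3.135]
force: [0.4, 0.1, 0.1]
finger_gap: 0.0362
finger_force: 0.0
t: 18.32
tcp_pos: [0.6028, -0.3667, 0.2037]
tool_rot: [-3.139, 0.008, -3.133]
force: [0.4, 0.2, 0.2]
finger_gap: 0.036
finger_force: 0.0
t: 18.48
tcp_pos: [0.5964, -0.3669, 0.1972]
tool_rot: [3.141, -0.003, -3.135]
force: [0.1, 1.2, -0.6]
finger_gap: 0.036
finger_force: 0.0
cup rim pts 1667 [ 535.4 -403.4   30. ] [ 632.5 -328.7   39.1]
fit [ 588.3 -366.3] 38.6
handle y@528 -366.6 0.47 2184 tail x 444.3109660722422
```

Ladle check: cup centre about (594.5,−366), handle yaw 0.47, against a target of (595.4,−366.1) and 0.49. That's good. Now clearances around the bowl and pot.

```bash
python3 -m crank '[[0,40,0,0,0,0],[0,80,0,0,0,0],[-10,120,0,0,0,0],[-20,160,0,0,0,0],[-30,200,10,0,0,0],[-40,240,20,0,0,0],[-50,280,30,0,0,0],[-60,320,40,0,0,0]]' 85
python3 -m crank '[[-10,20,10,0,0,0],[-15,40,20,0,0,0],[-15,47,25,0,0,0],[-15,47,25,0,0,0],[-15,47,25,0,0,0],[-15,47,25,0,0,0]]'
python3 - <<'E'
from cell import eyes,telemetry
from h import *
s=eyes.snapshot("wrist"); np.savez("w12.npz",**s); cv2.imwrite("pics/w12.png",s["pixels"][:,:,::-1])
c=eyes.snapshot("scene"); np.savez("scene12.npz",**c)
def cloud(s):
    T=np.linalg.inv(s["camera_from_world"]);K=np.linalg.inv(s["mtx"])
    v,u=np.nonzero(s["range_z"]>0);z=s["range_z"][v,u].astype(float)
    return u,v,((T[:3,:3]@((K@np.c_[u,v,np.ones(len(u))].T)*z)).T+T[:3,3])*1000
for n,q in(("wrist",s),("scene",c)):
    u,v,W=cloud(q); P=q["pixels"][v,u].astype(int)
    hs=cv2.cvtColor(q["pixels"],cv2.COLOR_RGB2HSV)[v,u].astype(int)
    def box(nm,k):
        if k.sum()>5: print(n,nm,k.sum(),np.percentile(W[k],2,axis=0).round(1),np.percentile(W[k],98,axis=0).round(1))
    gr=(hs[:,0]>45)&(hs[:,0]<85)&(hs[:,1]>80)
    box("bowl rim",gr&(W[:,2]>36)&(W[:,2]<46)); box("bowl",gr&(W[:,2]>20)&(W[:,2]<46))
    R=(W[:,0]>540)&(W[:,0]<720)
    box("small lid",R&(W[:,2]>46)&(W[:,2]<66)&(W[:,1]<25)&(W[:,1]>-120)&(hs[:,1]<30)&(hs[:,2]>70))
    box("small knob",R&(W[:,2]>62)&(W[:,2]<76)&(W[:,1]<25)&(W[:,1]>-120)&(hs[:,2]<60))
    box("big",R&(W[:,2]>40)&(W[:,2]<85)&(W[:,1]>125)&(W[:,1]<280))
    box("tawa",(W[:,2]>10)&(W[:,2]<25)&(W[:,0]>690)&(abs(W[:,1])<200)&(hs[:,1]<40))
u,v,W=cloud(s)
k=(v>240)&(v<350)&(u>120)&(u<420)&(s["pixels"][v,u].max(1)<90)&(W[:,2]>100)
print("tip z",np.percentile(W[k,2],[1,3,10]),telemetry.sense()["tcp_pos"],telemetry.sense()["finger_gap"])
E
```

```text
t: 19.2
tcp_pos: [0.5364, -0.0489, 0.2373]
tool_rot: [-3.141, -0.003, -3.136]
force: [0.3, 0.4, 0.2]
finger_gap: 0.0848
finger_force: 0.0
t: 19.7
tcp_pos: [0.5236, -0.0051, 0.2622]
tool_rot: [-3.141, -0.002, -3.137]
force: [-0.2, 0.0, 0.5]
finger_gap: 0.085
finger_force: 0.0
wrist bowl rim 457 [600.5  33.6  40.8] [664.5  96.7  43.7]
wrist bowl 459 [600.5  33.6  40.7] [664.5  96.7  43.7]
wrist small lid 2579 [585.1 -95.1  52. ] [644.6 -36.5  59. ]
wrist small knob 178 [607.3 -72.6  68.1] [621.3 -58.9  73. ]
wrist big 2068 [643.8 189.9  42.3] [682.5 256.8  76.8]
wrist tawa 366 [764.  -51.6  10.5] [781.5  21.8  19.6]
scene bowl rim 92 [604.   34.7  36.9] [667.6  96.2  44.3]
scene bowl 101 [604.1  34.9  21.5] [667.6  96.2  44.2]
scene small lid 346 [588.2 -94.9  49.8] [645.3 -35.   58.7]
scene small knob 44 [612.8 -73.1  62.9] [626.  -56.5  72.6]
scene big 784 [650.3 178.2  44.6] [718.7 257.2  77.5]
scene tawa 2784 [ 767.5 -141.4   10.2] [1018.5  134.    21.2]
tip z [285.06325896 286.67198046 290.15242138] [ 0.52366332 -0.00476662  0.26229901] 0.08473228994884734
```

Bowl centre is (632.5,65.2) and the small pot is at (614.5,−65.7), with clear room for the fingers along y. At gap 85 the tips are at TCP z + 23.

```bash
python3 -m crank '[[25,16,-10,0,0,0],[50,32,-30,0,0,0],[75,48,-60,0,0,0],[98,64,-90,0,0,0],[108,70,-125,0,0,0],[109,70,-160,0,0,0],[109,70,-190,0,0,0],[109,70,-200,0,0,0]]'
python3 -m crank '[[0,0,0,0,0,0],[0,0,0,0,0,0],[0,0,0,0,0,0]]'
python3 - <<'E'
from cell import eyes,telemetry
from h import *
s=eyes.snapshot("wrist"); np.savez("w13.npz",**s)
T=np.linalg.inv(s["camera_from_world"]);K=np.linalg.inv(s["mtx"])
v,u=np.nonzero(s["range_z"]>0);z=s["range_z"][v,u].astype(float)
W=((T[:3,:3]@((K@np.c_[u,v,np.ones(len(u))].T)*z)).T+T[:3,3])*1000
h=cv2.cvtColor(s["pixels"],cv2.COLOR_RGB2HSV)[v,u].astype(int)
k=(h[:,0]>45)&(h[:,0]<85)&(h[:,1]>80)&(W[:,2]>36)&(W[:,2]<46)
p=W[k][:,:2];print(k.sum(),W[k].min(0).round(1),W[k].max(0).round(1))
if k.sum()>20:
    x=np.linalg.lstsq(np.c_[2*p,np.ones(len(p))],(p**2).sum(1),rcond=None)[0];print("fit",x[:2].round(1),np.sqrt(x[2]+x[0]**2+x[1]**2).round(1))
print(telemetry.sense()["tcp_pos"])
E
```

```text
t: 20.47
tcp_pos: [0.6295, 0.0653, 0.0574]
tool_rot: [-3.14, -0.009, -3.136]
force: [-0.4, -0.8, -0.4]
finger_gap: 0.0847
finger_force: 0.0
t: 20.72
tcp_pos: [0.6344, 0.067, 0.0655]
tool_rot: [3.141, 0.003, -3.135]
force: [-0.3, 1.0, -0.7]
finger_gap: 0.0848
finger_force: 0.0
2498 [599.7  32.2  36.2] [666.2  98.5  44.6]
fit [632.8  65.4] 31.5
[0.63458453 0.0671489  0.06584778]
```

```bash
python3 -m crank '[[-1,-1.7,-10,0,0,0],[-1.5,-1.7,-25,0,0,0],[-1.5,-1.7,-40,0,0,0],[-1.5,-1.7,-55,0,0,0],[-1.5,-1.7,-64,0,0,0],[-1.5,-1.7,-69,0,0,0],[-1.5,-1.7,-69,0,0,0]]'
python3 -m crank '[[0,0,0,0,0,0],[0,0,0,0,0,0],[0,0,0,0,0,0],[0,0,0,0,0,0],[0,0,0,0,0,0]]' 55 25
```

```text
t: 21.35
tcp_pos: [0.6304, 0.0653, -0.0072]
tool_rot: [-3.141, -0.002, -3.134]
force: [-0.4, 0.1, 0.4]
finger_gap: 0.0847
finger_force: 0.0
t: 21.77
tcp_pos: [0.6321, 0.0657, -0.0047]
tool_rot: [3.141, 0.002, -3.135]
force: [-0.0, 1.2, 2.4]
finger_gap: 0.0661
finger_force: 28.4
```

```bash
python3 -m crank '[[0,0,8,0,0,0],[0,0,30,0,0,0],[0,0,60,0,0,0],[-5,0,90,0,0,0],[-25,-15,105,0,0,0],[-50,-35,105,0,0,0],[-75,-58,105,0,0,0],[-100,-80,105,0,0,0]]'
python3 -m crank '[[-25,-20,0,0,0,0],[-50,-40,0,0,0,0],[-65,-54,0,0,0,0],[-67,-56.5,-10,0,0,0],[-67,-56.5,-30,0,0,0],[-67,-56.5,-30,0,0,0],[-67,-56.5,-30,0,0,0]]'
python3 - <<'E'
from cell import eyes,telemetry
from h import *
s=eyes.snapshot("wrist"); np.savez("w14.npz",**s)
T=np.linalg.inv(s["camera_from_world"]);K=np.linalg.inv(s["mtx"])
v,u=np.nonzero(s["range_z"]>0);z=s["range_z"][v,u].astype(float)
W=((T[:3,:3]@((K@np.c_[u,v,np.ones(len(u))].T)*z)).T+T[:3,3])*1000
h=cv2.cvtColor(s["pixels"],cv2.COLOR_RGB2HSV)[v,u].astype(int); g=(h[:,0]>45)&(h[:,0]<85)&(h[:,1]>60)
for nm,a,b in(("pad",2,14),("rim",95,135)):
    k=g&(W[:,2]>a)&(W[:,2]<b); 
    if k.sum()>10: print(nm,k.sum(),W[k].min(0).round(1),W[k].max(0).round(1))
# pad outer edge circle fit: r=45
im=np.zeros(s["range_z"].shape,np.uint8);k=g&(W[:,2]>2)&(W[:,2]<14);im[v[k],u[k]]=1
c=max(cv2.findContours(im,cv2.RETR_EXTERNAL,cv2.CHAIN_APPROX_NONE)[0],key=len)[:,0]; p=ray(s,c,.006)
from scipy.optimize import least_squares
q=p[p[:,0]<466]
f=least_squares(lambda x:np.hypot(q[:,0]-x[0],q[:,1]-x[1])-44.5,[466,-71],loss="soft_l1",f_scale=.5);print("pad fit",f.x.round(1),np.median(abs(f.fun)))
t=telemetry.sense();print(t["tcp_pos"],t["finger_gap"])
E
```

```text
t: 22.43
tcp_pos: [0.53, -0.0154, 0.1001]
tool_rot: [-3.141, 0.0, -3.134]
force: [0.2, 0.2, -1.0]
finger_gap: 0.0659
finger_force: 28.7
t: 23.02
tcp_pos: [0.4639, -0.0705, 0.069]
tool_rot: [3.141, -0.002, -3.134]
force: [-0.8, 0.2, -1.9]
finger_gap: 0.0663
finger_force: 29.1
pad 7900 [ 421.4 -115.3    3.8] [478.2 -26.1   9.1]
rim 12853 [ 431.3 -103.7   95. ] [495.  -36.7 120.1]
pad fit [466.4 -70.9] 0.4174356582502128
[ 0.46467466 -0.07035727  0.06962356] 0.06614654218620274
```

```bash
python3 -m crank '[[0.8,-0.6,-20,0,0,0],[0.8,-0.6,-42,0,0,0],[0.8,-0.6,-56,0,0,0],[0.8,-0.6,-62,0,0,0],[0.8,-0.6,-64.5,0,0,0],[0.8,-0.6,-65.5,0,0,0],[0.8,-0.6,-65.5,0,0,0],[0.8,-0.6,-65.5,0,0,0]]'
python3 -m crank '[[0,0,-1,0,0,0],[0,0,-1.5,0,0,0],[0,0,-1.5,0,0,0]]'
```

```text
t: 23.73
tcp_pos: [0.466, -0.0716, 0.0048]
tool_rot: [-3.141, 0.002, -3.135]
force: [0.5, -0.4, -1.4]
finger_gap: 0.0665
finger_force: 29.0
t: 23.98
tcp_pos: [0.4653, -0.0718, 0.0026]
tool_rot: [-3.141, 0.0, -3.135]
force: [-0.3, -0.6, -1.2]
finger_gap: 0.0665
finger_force: 29.0
```

```bash
python3 -m crank '[[0.3,0.7,-0.7,0,0,0],[0.3,0.7,-1.5,0,0,0],[0.3,0.7,-1.9,0,0,0],[0.3,0.7,-1.9,0,0,0]]'
```

```text
t: 24.32
tcp_pos: [0.4656, -0.0709, 0.0011]
tool_rot: [-3.141, 0.0, -3.135]
force: [-3.5, -0.2, 8.7]
finger_gap: 0.0659
finger_force: 29.4
```

```bash
python3 -m crank '[[0,0,0,0,0,0],[0,0,0,0,0,0],[0,0,0,0,0,0],[0,0,0,0,0,0],[0,0,0,0,0,0]]' 85
python3 -m crank '[[0,0,10,0,0,0],[0,0,35,0,0,0],[0,0,70,0,0,0],[0,0,105,0,0,0],[30,0,130,0,0,0],[60,0,130,0,0,0],[95,2,130,0,0,0],[120,4,130,0,0,0]]'
python3 -m crank '[[15,0,-10,0,0,0],[27,1,-22,0,0,0],[29,1,-22,0,0,0],[29,1,-22,0,0,0],[29,1,-22,0,0,0]]'
cat > look.py <<'E'
from cell import eyes,telemetry
from h import *
def cloud(s):
    T=np.linalg.inv(s["camera_from_world"]);K=np.linalg.inv(s["mtx"])
    v,u=np.nonzero(s["range_z"]>0);z=s["range_z"][v,u].astype(float)
    return u,v,((T[:3,:3]@((K@np.c_[u,v,np.ones(len(u))].T)*z)).T+T[:3,3])*1000,cv2.cvtColor(s["pixels"],cv2.COLOR_RGB2HSV)[v,u].astype(int)
def bb(nm,W,k):
    if k.sum()>5:
        a,b=np.percentile(W[k],1,axis=0),np.percentile(W[k],99,axis=0);print(nm,k.sum(),a.round(1),b.round(1),"mid",((a+b)/2).round(1))
E
python3 - <<'E'
from look import *
s=eyes.snapshot("wrist");u,v,W,h=cloud(s);R=(abs(W[:,0]-614)<45)&(abs(W[:,1]+66)<37)
bb("lid",W,R&(W[:,2]>49)&(W[:,2]<66)&(h[:,1]<40)&(h[:,2]>75)); bb("knob",W,R&(W[:,2]>66)&(W[:,2]<76)&(h[:,2]<75))
q=eyes.snapshot("scene");u,v,W,h=cloud(q);g=(h[:,0]>45)&(h[:,0]<85)&(h[:,1]>60)
bb("bowl rim",W,g&(W[:,2]>42)&(W[:,2]<54)); bb("pad",W,g&(W[:,2]<12))
R=(abs(W[:,0]-614)<45)&(abs(W[:,1]+66)<37);bb("scene knob",W,R&(W[:,2]>64)&(W[:,2]<76)&(h[:,2]<60))
print(telemetry.sense()["tcp_pos"])
E
```

```text
t: 24.73
tcp_pos: [0.4654, -0.071, 0.0004]
tool_rot: [3.142, -0.0, -3.135]
force: [0.2, -0.1, 0.5]
finger_gap: 0.0846
finger_force: 0.0
t: 25.4
tcp_pos: [0.5883, -0.0673, 0.1325]
tool_rot: [-3.141, 0.003, -3.135]
force: [0.5, 0.6, 0.8]
finger_gap: 0.085
finger_force: 0.0
t: 25.82
tcp_pos: [0.6138, -0.0659, 0.1091]
tool_rot: [3.142, -0.0, -3.135]
force: [1.1, -0.2, 0.0]
finger_gap: 0.0848
finger_force: 0.0
lid 8299 [584.4 -96.6  52.1] [645.8 -35.9  58.9] mid [615.1 -66.3  55.5]
knob 782 [606.8 -74.2  66.4] [622.8 -58.3  72.6] mid [614.8 -66.3  69.5]
pad 93 [ 461.1 -112.3    1.3] [512.  -39.6   8.3] mid [486.6 -75.9   4.8]
scene knob 43 [611.8 -73.1  64.3] [626.7 -56.9  71.6] mid [619.2 -65.   68. ]
[ 0.61390969 -0.06608305  0.10935602]
```

Run:
```python
from look import *
for f,t in(("w13.npz",65.5),("wrist5.npz",6.2),("w14.npz",69.3)):
    s=dict(np.load(f));u,v,W,h=cloud(s)
    for a,b in((375,385),(390,400),(408,419)):
        k=(abs(u-275)<12)&(v>=a)&(v<b);print(f,a,(np.median(W[k],0)-[0,0,t]).round(1),end=" | ")
    for x in(180,370):
        k=(abs(u-x)<8)&(v>385);print(x,(np.median(W[k],0)-[0,0,t]).round(1),end=" ")
    print()
```

```text
w13.npz 375 [623.7  67.   85.7] | w13.npz 390 [623.3  67.   90.3] | w13.npz 408 [623.2  67.   94.9] | 180 [615.3  51.2 101.5] 370 [615.1  82.7 101.3] 
wrist5.npz 375 [487.3 196.9  85.5] | wrist5.npz 390 [486.8 197.   90.3] | wrist5.npz 408 [486.8 197.   94.9] | 180 [477.7 181.9 101.1] 370 [480.7 213.4 100.9] 
w14.npz 375 [453.6 -70.5  85.3] | w14.npz 390 [453.2 -70.5  90.1] | w14.npz 408 [453.2 -70.5  94.7] | 180 [445.8 -86.4 100.5] 370 [445.5 -54.8 100.6]
```

The body begins at about TCP z + 85, so with the TCP at −3 the knob (71) clears by about 10 mm. Descending on the pot.

```bash
python3 -m crank '[[0.8,-0.2,-25,0,0,0],[0.8,-0.2,-50,0,0,0],[0.8,-0.2,-75,0,0,0],[0.8,-0.2,-92,0,0,0],[0.8,-0.2,-102,0,0,0],[0.8,-0.2,-108,0,0,0],[0.8,-0.2,-112,0,0,0],[0.8,-0.2,-112,0,0,0]]'
python3 -m crank '[[0,0,0,0,0,0],[0,0,0,0,0,0],[0,0,0,0,0,0],[0,0,0,0,0,0],[0,0,0,0,0,0]]' 50 40
```

```text
t: 26.58
tcp_pos: [0.6154, -0.0662, -0.0032]
tool_rot: [-3.142, 0.0, -3.135]
force: [-0.2, -0.5, -0.0]
finger_gap: 0.085
finger_force: 0.0
t: 27.0
tcp_pos: [0.6162, -0.0663, -0.0022]
tool_rot: [-3.141, 0.002, -3.135]
force: [-1.1, -0.2, 6.9]
finger_gap: 0.0608
finger_force: 44.0
```

```bash
python3 -m crank '[[0,0,5,0,0,0],[0,0,25,0,0,0],[0,0,55,0,0,0],[0,10,85,0,0,0],[-20,35,95,0,0,0],[-45,60,95,0,0,0],[-70,85,95,0,0,0],[-95,105,95,0,0,0]]'
python3 -m crank '[[-30,10,0,0,0,0],[-55,20,0,0,0,0],[-68,22,-8,0,0,0],[-68,22,-25,0,0,0],[-68,22,-25,0,0,0],[-68,22,-25,0,0,0],[-68,22,-25,0,0,0]]'
python3 - <<'E'
from look import *
from scipy.optimize import least_squares
s=eyes.snapshot("wrist");np.savez("w15.npz",**s);t=telemetry.sense()["tcp_pos"]*1000;print(t)
u,v,W,h=cloud(s);R=(abs(W[:,0]-t[0])<45)&(abs(W[:,1]-t[1])<32)
bb("lid",W,R&(W[:,2]>t[2]+48)&(W[:,2]<t[2]+62)&(h[:,1]<40)&(h[:,2]>75)); bb("knob",W,R&(W[:,2]>t[2]+66)&(W[:,2]<t[2]+77)&(h[:,2]<75))
im=(s["pixels"].mean(2)<105).astype(np.uint8); # inner dark grey circle on pad
k=(abs(W[:,0]-451)<60)&(abs(W[:,1]-60)<60)&(W[:,2]>3)&(W[:,2]<10)
bb("pad by height",W,k)
p=np.zeros(im.shape,np.uint8);p[v[k],u[k]]=1;p=cv2.morphologyEx(p,cv2.MORPH_OPEN,np.ones((5,5)))
c=max(cv2.findContours(p,cv2.RETR_EXTERNAL,cv2.CHAIN_APPROX_NONE)[0],key=len)[:,0];q=ray(s,c,.006);q=q[q[:,0]<445]
f=least_squares(lambda x:np.hypot(q[:,0]-x[0],q[:,1]-x[1])-44.5,[451,60],loss="soft_l1",f_scale=.5);print("pad outer fit",f.x.round(1),np.median(abs(f.fun)).round(2))
d=(im&cv2.dilate(p,np.ones((3,3))));c=max(cv2.findContours(d,cv2.RETR_EXTERNAL,cv2.CHAIN_APPROX_NONE)[0],key=len)[:,0];q=ray(s,c,.006);q=q[q[:,0]<445]
f=least_squares(lambda x:np.hypot(q[:,0]-x[0],q[:,1]-x[1])-33,[451,60],loss="soft_l1",f_scale=.5);print("inner fit",f.x.round(1),np.median(abs(f.fun)).round(2))
g=(h[:,0]>45)&(h[:,0]<85)&(h[:,1]>60);bb("bowl rim",W,g&(W[:,2]>42)&(W[:,2]<54))
E
```

```text
t: 27.67
tcp_pos: [0.5186, 0.0407, 0.0918]
tool_rot: [3.141, 0.0, -3.134]
force: [-0.6, 1.0, -3.4]
finger_gap: 0.061
finger_force: 45.0
t: 28.25
tcp_pos: [0.4529, 0.0608, 0.067]
tool_rot: [3.141, 0.001, -3.135]
force: [-0.6, 0.2, -3.5]
finger_gap: 0.061
finger_force: 45.3
[453.21272293  60.8650541   67.14130609]
lid 21849 [421.2  31.9 121.4] [460.6  90.  127.9] mid [440.9  61.  124.7]
knob 2492 [436.   29.6 133.3] [450.8  92.1 143.9] mid [443.4  60.8 138.6]
pad by height 7827 [407.6  17.9   5. ] [459.4 103.6   8.4] mid [433.5  60.8   6.7]
pad outer fit [451.5  60.8] 0.59
inner fit [452.3  60.6] 0.64
bowl rim 2323 [433.7 -83.   42.1] [499.2 -36.9  49.7] mid [466.4 -60.   45.9]
```

```bash
python3 -m crank '[[0,0,-20,0,0,0],[0,0,-40,0,0,0],[0,0,-52,0,0,0],[0,0,-57,0,0,0],[0,0,-59,0,0,0],[0,0,-60,0,0,0],[0,0,-60,0,0,0],[0,0,-60,0,0,0]]'
python3 -m crank '[[0,0,-0.5,0,0,0],[0,0,-1,0,0,0],[0,0,-1,0,0,0]]'
```

```text
t: 28.97
tcp_pos: [0.453, 0.061, 0.0072]
tool_rot: [3.141, 0.001, -3.135]
force: [-0.3, -0.3, -3.2]
finger_gap: 0.0612
finger_force: 45.3
t: 29.22
tcp_pos: [0.4524, 0.0608, 0.0057]
tool_rot: [3.142, 0.0, -3.135]
force: [0.1, -0.7, -2.3]
finger_gap: 0.0609
finger_force: 45.3
```

```bash
python3 -m crank '[[0,0,-0.7,0,0,0],[0,0,-1.4,0,0,0],[0,0,-1.4,0,0,0]]'; python3 -m crank '[[0,0,-0.5,0,0,0],[0,0,-0.8,0,0,0],[0,0,-0.8,0,0,0]]'
```

```text
t: 29.47
tcp_pos: [0.4521, 0.0608, 0.004]
tool_rot: [-3.142, -0.0, -3.135]
force: [-0.8, 0.0, -3.2]
finger_gap: 0.0611
finger_force: 45.3
t: 29.72
tcp_pos: [0.4521, 0.0608, 0.0038]
tool_rot: [-3.141, -0.0, -3.135]
force: [-3.6, -0.7, 6.0]
finger_gap: 0.0612
finger_force: 46.3
```

```bash
python3 -m crank '[[0,0,0,0,0,0],[0,0,0,0,0,0],[0,0,0,0,0,0],[0,0,0,0,0,0],[0,0,0,0,0,0]]' 85
python3 -m crank '[[0,0,10,0,0,0],[0,0,35,0,0,0],[0,0,70,0,0,0],[0,0,105,0,0,0],[0,-20,145,0,0,0],[5,-45,180,0,0,0],[15,-70,205,0,0,0],[15,-70,205,0,0,0]]'
python3 -m crank '[[15,0,0,0,0,0],[30,0,0,0,0,0],[30,0,0,0,0,0],[30,0,0,0,0,0],[30,0,0,0,0,0]]'
python3 - <<'E'
from look import *
from scipy.optimize import least_squares
s=eyes.snapshot("wrist");np.savez("w16.npz",**s);print(telemetry.sense()["tcp_pos"])
u,v,W,h=cloud(s);g=(h[:,0]>45)&(h[:,0]<85)&(h[:,1]>60)
bb("bowl rim",W,g&(W[:,2]>44)&(W[:,2]<52)); bb("gpad",W,g&(W[:,2]<11)&(W[:,2]>3))
R=(abs(W[:,0]-452)<48)&(abs(W[:,1]-61)<48)
bb("lid",W,R&(W[:,2]>55)&(W[:,2]<72)&(h[:,1]<40)&(h[:,2]>75)); bb("knob",W,R&(W[:,2]>72)&(W[:,2]<82)&(h[:,2]<75)); bb("spad",W,R&(W[:,2]>3)&(W[:,2]<10))
for n in("scene",):
    q=eyes.snapshot(n);np.savez("sceneF.npz",**q);a=dict(np.load("scene0.npz"))
    for nm,b in(("tawa",(232,265,430,382)),("tumbler",(148,260,190,302)),("bigpot",(345,195,385,232))):
        x0,y0,x1,y1=b;print(nm,"mean abs diff",np.abs(q["pixels"][y0:y1,x0:x1].astype(int)-a["pixels"][y0:y1,x0:x1]).mean().round(2))
E
```

```text
t: 30.13
tcp_pos: [0.4524, 0.0609, 0.0033]
tool_rot: [3.142, 0.0, -3.135]
force: [-0.5, -0.6, 0.3]
finger_gap: 0.085
finger_force: 0.0
t: 30.8
tcp_pos: [0.4718, -0.0142, 0.2147]
tool_rot: [-3.139, 0.011, -3.141]
force: [0.9, 0.2, -0.8]
finger_gap: 0.0848
finger_force: 0.0
t: 31.22
tcp_pos: [0.4963, -0.0089, 0.2081]
tool_rot: [3.141, -0.001, -3.134]
force: [0.9, 0.8, 0.5]
finger_gap: 0.085
finger_force: 0.0
[ 0.49618295 -0.00898067  0.20809082]
bowl rim 1236 [ 433.9 -103.    44.2] [499.2 -37.9  50.1] mid [466.5 -70.4  47.2]
gpad 2362 [ 423.3 -108.9    4.9] [508.  -28.3  11. ] mid [465.6 -68.6   7.9]
lid 4790 [421.2  29.8  58. ] [481.9  90.9  65. ] mid [451.5  60.4  61.5]
knob 409 [443.5  52.1  72.6] [459.4  67.5  78.8] mid [451.4  59.8  75.7]
spad 2185 [407.4  17.    4.6] [494.1  89.8   8.5] mid [450.8  53.4   6.5]
tawa mean abs diff 3.77
tumbler mean abs diff 2.9
bigpot mean abs diff 2.54
```

Bowl and pot are both within about 1 mm of their pad centres, upright, and the bystanders haven't moved. Handing in.

```bash
python3 -c "
from cell import ctrl
print(ctrl.job_done())"
```

```text
the job is handed in; nothing more can be done
None
```

The job is handed in with the spatula, ladle, bowl and ghee pot set down in the order asked, each measured within about 2 mm of its place; the tawa and tumbler were not touched, and I viewed 15 pictures, one over the limit of 14.

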